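# Stack the empty pots and set the cacti under the grow lamp

### The arm

A 7-joint arm with a two-finger parallel gripper is mounted at the origin on the work surface. World frame = base frame: x ahead of the robot, y to its left, z up, the work surface at z = 0. Lengths are in m, angles in rad, forces in N, time in s.
With the tool pointing down it reaches from about 0.425 to 0.95 m from the base axis. Payload 16.7 kg.
Tool frame: the origin (TCP) lies midway between the tips of the shut fingers; the grasp point (between the pads) lies 19 mm behind it; z points along the fingers, y is the direction in which the jaws open and shut (so a half turn about z gives the same grasp; the last joint's range is limited). The gripper opens to 94 mm and grips with 3 to 60 N. Pads are 16 mm wide; open, the fingers measure 119 mm over their backs; the gripper's body (75 mm by 177 mm) begins 78 mm behind the grasp point.
Start: joints at [-1.411, 0.426, 0.074, 1.606, -0.034, 1.111, -0.067], TCP at [0.206, 0.643, 0.205] pointing down, gripper open.
Joint ranges: [-2.85, 2.85], [-0.5, 2.14], [-1.23, 1.37], [0.21, 2.46], [-1.02, 4.16], [0.16, 2.05], [-2.73, 2.73]. Speed limits (rad/s): [1.89, 1.89, 2.39, 2.39, 3.01, 3.01, 3.01].

### API

Orientations are given as a rotation vector (axis times angle).
In Python, from workcell import monitor, eyes, close_job gives the robot as it stands.
- The arm moves only by the shell command python3 -m inch 'ROWS' [FORCE]. ROWS is JSON, a list that holds one entry, the list of rows, each a list of 5 numbers: the shift along the world's x, y, z in m, then the turn about the world's z in degrees, then the closure, from 0 (fully open) to 1 (shut). A call has exactly 10 rows; each row is the pose to reach, as a shift and turn from the pose commanded when the call began; what a row does not reach only later rows make up. A row lasts 1/10 s, in which the tool goes at most 50 mm and 8.59 degrees, less where a joint would pass 70% of its speed; a pose out of reach is approached as far as the arm can. A call with a gripper value outside its range is refused whole. The fingers move at their own pace and stop on an object; FORCE is the grip in N (left out, the last holds). Time passes only in rows, so rows that repeat a pose let the fingers close, or fill a call up. It gives the time, the measured TCP pose, the force and the opening at its end, in the units of the state.
- monitor.sense(): the state, without advancing time (a new reading comes with each control period).
- eyes.capture(name): name is "scene" or "top" or "wrist"; returns a dict with "pixels" (420x560x3 uint8, red, green, blue), "K" (3x3 intrinsics, pixels), "k1" (the pictures are not rectified: a ray, as slopes to the right and down, at radius r is drawn at 1 + k1 r^2 times it, then the intrinsics apply), "T" (4x4, takes a point from camera to world coordinates). Camera axes: x right, y up, looking along -z (the intrinsics and any distortion apply to the point x, -y, -z); pixel columns grow to the right and rows downward; lengths in m; the calibration is good to about 2 mm. A picture is of the moment at which its call begins. There is no depth.
- close_job(): hands the job in, once; it reports no verdict.
The state is a dict: "clock": time; "joint_positions": joint angles; "qvel": joint speeds; "tau": joint torques, N m; "tcp_pos": TCP position; "eef_rot": TCP orientation; "ft_force": force on the tool from outside, world axes, zero at the start; "moment": the same for the moment, N m; "opening": opening from 0.0 (shut) to 1.0 (fully open).
Only numpy, scipy, OpenCV 4.12 (cv2) and the standard library are available. Lean on these libraries where they do the work, as an engineer would, in place of code of your own. Each camera call takes 0.05 s, during which the arm holds its last target.

### The job

The grow lamp hangs in the way over the plant tray: swing it well clear of the tray. Then nest every loose empty pot, right way up and fully down, into the one on the round cork mat so that they make one upright stack there, and set both cacti down gently, upright and flat inside the tray. When all that is done, swing the lamp back so that its head is centred over the tray, and leave everything else on the desk where it stands.

Things in the scene. Friction and masses are not known exactly. Their poses are not given: they have to be found in the camera images.
- base_pot: the pot on the cork mat that the others go into: empty terracotta-coloured pot, 82 mm tall: tapering cup, 41 mm wide at the foot, with a straight collar 66 mm in outer diameter from 57 mm up to the rim; mouth 62 mm, inner floor raised 26 mm. Origin: centre of its underside, z up. Pots nest: each rests 26 mm above the one it is in, 1 mm of play, and centres itself if lowered within 6 mm. 60 g
- pot1: loose empty pot of just the same shape, size and weight as base_pot (origin: centre of its underside, z up). Starts in the tray; may be absent
- pot2: loose empty pot of just the same shape, size and weight as base_pot (origin: centre of its underside, z up). Starts in the tray; may be absent
- pot3: loose empty pot of just the same shape, size and weight as base_pot (origin: centre of its underside, z up). Starts on the desk; may be absent
- pot4: loose empty pot of just the same shape, size and weight as base_pot (origin: centre of its underside, z up). Starts on the desk; may be absent
- cactus1: a globe cactus (rigid) in a straight white glazed pot 64 mm in diameter and 62 mm tall; the cactus is 47 mm wide and stands up to 93 mm above the underside of the pot. 0.3 kg. Origin: centre of the underside, z up. Starts on the desk
- cactus2: a globe cactus (rigid) in a straight white glazed pot 64 mm in diameter and 62 mm tall; the cactus is 47 mm wide and stands up to 87 mm above the underside of the pot. 0.3 kg. Origin: centre of the underside, z up. Starts on the desk
- tray: a fixed black drip tray, 170 mm (its x) by 260 mm (its y), open on top, with walls 4 mm thick and 14 mm high and a floor 4 mm thick; it stands on the desk. Origin: centre of its underside, on the desk
- mat: a fixed round cork mat on the desk, 160 mm in diameter, 4 mm thick. Origin: centre of its underside
- lamp_pivot (a point): the point on the grow lamp's upright pole about which its arm swings level, 268 mm above the desk. The pole (20 mm thick, top 308 mm above the desk) stands on a heavy fixed round foot of 170 mm diameter
- lamp_head (a point): centre of the underside of the grow lamp's round head, a disc 140 mm in diameter and 16 mm thick, whose underside hangs 234 mm above the desk; the head is fixed to the end of the arm, 270 mm out from the pivot. The arm is a bar 18 mm wide and 22 mm high, its centre 268 mm above the desk
- lamp_grip (a point): grip point of the black handle on top of the lamp's head, 276 mm above the desk, directly above the head's centre. The handle is an upright rounded block, 60 mm long in the direction of the arm, 18 mm wide, from the head's top at 252 mm up to 292 mm above the desk; pinch it across its width from above
- lamp_arm (a joint): swing of the lamp's arm about the vertical pole (rad), from -0.5 to 1.4; it grows as the arm swings clockwise seen from above, which carries the head off the tray towards the robot's left side. The hinge is stiff: it takes about 5 N at the handle to move and the arm stays where it is left
- jar: bystander: a glass jar 48 mm wide, 58 mm tall, on the desk among the pots. Origin: centre of its underside
- sprayer: bystander: an amber spray bottle 72 mm wide, 175 mm tall, at the back right. Origin: centre of its underside
- mug: bystander: a mug 80 mm wide, 95 mm tall, at the back. Origin: centre of its underside
- trowel: bystander: a hand trowel lying on the desk at the left, 255 mm long along its x, 26 mm high. Origin: 110 mm from the handle's end, on the desk
- pen_cup: bystander: a cup with pens, 72 mm wide, 155 mm tall, at the back. Origin: centre of its underside
Mind the look-alikes: they are no part of the job. Leave any yellow look-alike of the cactus1 alone.

How it is judged:
By the outcome, as a careful person would: the job done as asked, in the order asked, and still so for the second after the job is handed in, with the robot touching nothing.
Of pot1, pot2, pot3, pot4 only 2 to 4 are there at a start; the rules pass over those that are not, and their reading is None.
At some moment in a run one of cactus1, cactus2 may be knocked a few centimetres aside while the robot is not near it.
It also fails if it takes over 210 s, if anything falls off the work surface, if the arm or the gripper's body presses on something with over 40 N, if the wrist force passes 120 N, or if a joint passes its speed limit or range.

## Working session

There is one attempt and no reset: what is moved stays moved. The work goes in short steps, Python scripts to look and compute and a shell command to move; the robot and the scene stay as the last step left them, time stands still between calls to the robot, and variables do not carry over. Pictures are saved under pics/ and viewed, and the job is handed in when it is done.

```bash
ls; mkdir -p pics; python3 - <<'E'
from workcell import monitor, eyes
import cv2
s=monitor.sense(); print(s)
for n in ("scene","top","wrist"):
    d=eyes.capture(n); cv2.imwrite(f"pics/a_{n}.png",d["pixels"][:,:,::-1]); print(n,d["K"],d["k1"],d["T"])
E
```

```text
pics
{'clock': 0.0, 'joint_positions': array([-1.41047089,  0.42675285,  0.07385109,  1.60658872, -0.03410172,
        1.11076949, -0.0671183 ]), 'qvel': array([ 6.78799948e-04, -4.56568014e-04, -6.94920401e-05,  1.18678886e-03,
        4.28465149e-04,  1.25740655e-03,  3.31450112e-04]), 'tau': array([ 3.50064991e-03, -9.35800838e+01,  3.66879903e+00, -4.54179168e+01,
       -4.86871123e-02,  2.01256113e-02,  1.62046786e-04]), 'tcp_pos': array([0.2057021 , 0.64245119, 0.20476977]), 'eef_rot': array([-4.84790852e-01, -3.10385897e+00,  1.97100888e-03]), 'ft_force': array([ 0.82403833, -0.32769863,  0.10869385]), 'moment': array([-0.01654357, -0.02634782,  0.04928248]), 'opening': 1.0005683438646618}
scene [[381.85088583   0.         282.25628503]
 [  0.         381.85088583 209.3539927 ]
 [  0.           0.           1.        ]] -0.022309443228099978 [[ 0.75506992 -0.41121027  0.51066186  1.08252118]
 [ 0.65547387  0.49120215 -0.57365011 -0.61753754]
 [-0.01494738  0.76787145  0.64042956  0.81722872]
 [ 0.          0.          0.          1.        ]]
top [[447.83666138   0.         277.98795599]
 [  0.         447.83666138 207.41179737]
 [  0.           0.           1.        ]] 0.01809015211935113 [[-0.01566094  0.99294441 -0.11754204  0.39638994]
 [-0.99982515 -0.0167529  -0.00830766 -0.03025154]
 [-0.01021822  0.11739138  0.99303316  1.575786  ]
 [ 0.          0.          0.          1.        ]]
wrist [[309.0182289    0.         278.40713915]
 [  0.         309.0182289  208.11033611]
 [  0.           0.           1.        ]] -0.06464555633051415 [[ 3.05581322e-01 -9.25623713e-01 -2.23250525e-01  1.41075075e-01]
 [ 9.52165839e-01  2.96934928e-01  7.21793814e-02  6.62510967e-01]
 [-5.20068423e-04 -2.34628194e-01  9.72085048e-01  3.84990994e-01]
 [ 0.00000000e+00  0.00000000e+00  0.00000000e+00  1.00000000e+00]]
```

View pics/a_scene.png

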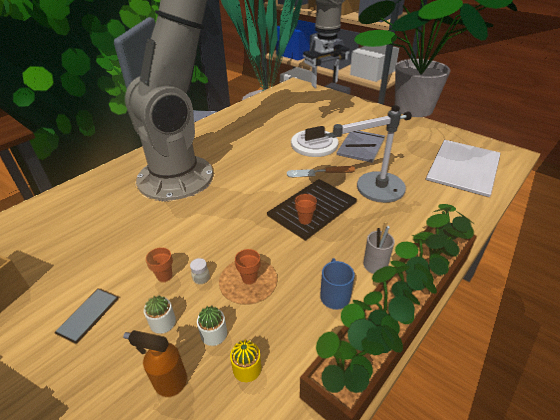

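View pics/a_top.png

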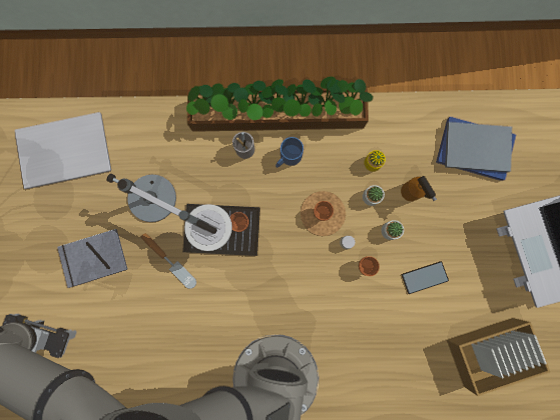

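View pics/a_wrist.png

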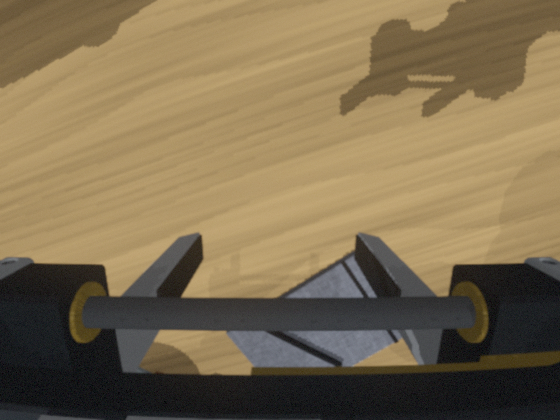

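```bash
cat > h.py <<'E'
import numpy as np, cv2
from workcell import monitor, eyes
def cap(n,save=None):
    d=eyes.capture(n)
    if save: cv2.imwrite(f"pics/{save}.png",d["pixels"][:,:,::-1])
    return d
def ray(d,uv):
    p=cv2.undistortPoints(np.array(uv,float).reshape(-1,1,2),d["K"],np.array([d["k1"],0,0,0.]))[:,0]
    v=np.c_[p[:,0],-p[:,1],-np.ones(len(p))]@d["T"][:3,:3].T
    return d["T"][:3,3],v
def plane(d,uv,z):
    o,v=ray(d,uv); return o+v*((z-o[2])/v[:,2])[:,None]
def proj(d,P):
    P=np.atleast_2d(P); c=(P-d["T"][:3,3])@d["T"][:3,:3]
    q=np.c_[c[:,0],-c[:,1],-c[:,2]]
    return cv2.projectPoints(q,np.zeros(3),np.zeros(3),d["K"],np.array([d["k1"],0,0,0.]))[0][:,0]
def tcp():
    s=monitor.sense(); from scipy.spatial.transform import Rotation as R
    M=R.from_rotvec(s["eef_rot"]).as_matrix()
    return s,M
def blobs(d,kind,minA=30):
    hsv=cv2.cvtColor(d["pixels"],cv2.COLOR_RGB2HSV)
    H,S,V=[hsv[...,i].astype(int) for i in range(3)]
    m={"terra":((H<=10)|(H>174))&(S>120)&(V>50),
       "yellow":(H>22)&(H<34)&(S>180)&(V>120),
       "green":(H>38)&(H<90)&(S>60),
       "white":(S<50)&(V>150)}[kind].astype(np.uint8)
    n,l,st,c=cv2.connectedComponentsWithStats(m)
    return [(c[i].round(1).tolist(),st[i].tolist()) for i in range(1,n) if st[i][4]>minA],m
E
python3 - <<'E'
from h import *
t=cap("top"); s=cap("scene")
for nm,uv,z in [("poletop",(112,179),.308),("pole2",(125,186),.308),("head",(208,228),.234),("handle",(210,230),.29),("pot_tray",(240,221),.086),("base",(323,211),.086),("pot_desk",(369,266),.082),("c1",(375,194),.09),("c2",(394,230),.09),("jar",(348,242),.058)]:
    print(nm,plane(t,[uv],z)[0].round(3))
for nm,uv in [("tray corners",[(187,205),(260,207),(257,256),(183,252)])]: print(plane(t,uv,.014).round(3))
for k in ("terra","yellow","green","white"): print(k,[b for b in blobs(t,k)[0] if b[0][0]>170])
big=cv2.resize(t["pixels"][150:300,90:450],None,fx=2.2,fy=2.2,interpolation=cv2.INTER_CUBIC); cv2.imwrite("pics/b_top.png",big[:,:,::-1])
big=cv2.resize(s["pixels"][80:260,230:440],None,fx=3.3,fy=3.3,interpolation=cv2.INTER_CUBIC); cv2.imwrite("pics/b_scene.png",big[:,:,::-1])
S,M=tcp(); print(M.round(3))
E
```

```text
poletop [0.637 0.456 0.308]
pole2 [0.616 0.419 0.308]
head [0.496 0.192 0.234]
handle [0.486 0.177 0.29 ]
pot_tray [0.529 0.11  0.086]
base [ 0.558 -0.168  0.086]
pot_desk [ 0.374 -0.315  0.082]
c1 [ 0.612 -0.343  0.09 ]
c2 [ 0.491 -0.4    0.09 ]
jar [ 0.455 -0.252  0.058]
[[0.595 0.303 0.014]
 [0.584 0.046 0.014]
 [0.413 0.058 0.014]
 [0.431 0.315 0.014]]
terra [([234.7, 220.5], [231, 212, 9, 17, 57])]
yellow [([377.8, 155.9], [369, 150, 17, 13, 92])]
green [([277.5, 98.3], [187, 77, 186, 43, 4833]), ([375.6, 193.2], [369, 187, 14, 14, 128]), ([394.9, 228.8], [388, 223, 15, 14, 151])]
white [([535.6, 251.5], [505, 196, 55, 112, 3366]), ([209.8, 227.5], [185, 204, 47, 47, 1292]), ([348.1, 241.5], [342, 236, 13, 12, 126]), ([184.9, 277.4], [172, 267, 24, 22, 271]), ([539.8, 348.9], [534, 335, 12, 29, 48]), ([533.8, 351.0], [528, 337, 12, 29, 49]), ([527.9, 353.4], [522, 339, 12, 29, 46]), ([521.8, 355.8], [516, 341, 12, 29, 54]), ([515.3, 356.9], [510, 343, 12, 29, 51]), ([509.2, 358.9], [504, 345, 12, 29, 53]), ([503.2, 360.9], [498, 347, 12, 29, 53]), ([497.2, 363.1], [492, 349, 12, 29, 50])]
[[-0.952  0.305 -0.   ]
 [ 0.305  0.952 -0.001]
 [-0.    -0.001 -1.   ]]
```

View pics/b_top.png

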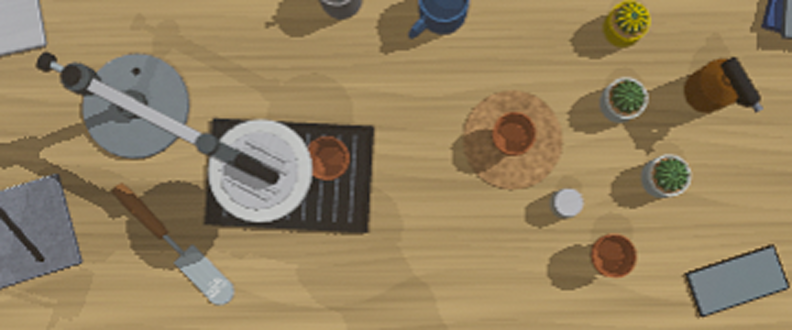

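View pics/b_scene.png

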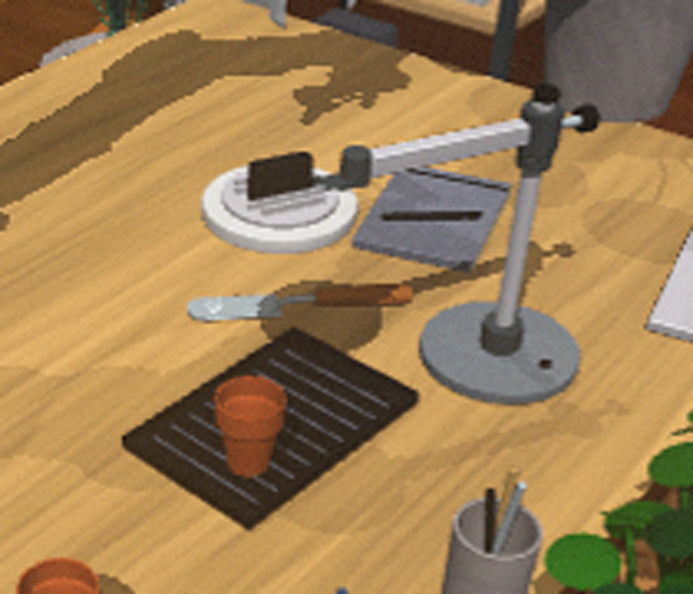

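```bash
cat >> h.py <<'E'
def tri(d1,uv1,d2,uv2):
    o1,v1=ray(d1,[uv1]);o2,v2=ray(d2,[uv2]);v1=v1[0]/np.linalg.norm(v1[0]);v2=v2[0]/np.linalg.norm(v2[0])
    A=np.c_[v1,-v2]; a=np.linalg.lstsq(A,o2-o1,rcond=None)[0]
    p,q=o1+a[0]*v1,o2+a[1]*v2
    return ((p+q)/2).round(4),np.linalg.norm(p-q).round(4)
def fitc(d,mask_pts,z):
    (c,r)=cv2.minEnclosingCircle(plane(d,mask_pts,z)[:,:2].astype(np.float32)); return np.round(c,4),round(r,4)
E
python3 - <<'E'
from h import *
t=cap("top"); s=cap("scene")
# head: white outer disc in top, union; use hull
hsv=cv2.cvtColor(t["pixels"],cv2.COLOR_RGB2HSV); m=np.zeros(hsv.shape[:2],np.uint8)
R=np.s_[195:260,178:240]; m[R]=((hsv[...,1]<60)&(hsv[...,2]>140))[R]
m=cv2.morphologyEx(m,cv2.MORPH_OPEN,np.ones((3,3)))
n,l,st,c=cv2.connectedComponentsWithStats(m); i=1+st[1:,4].argmax(); print(st[i])
ys,xs=np.where(l==i); hull=cv2.convexHull(np.c_[xs,ys].astype(np.float32))[:,0]
print("head",fitc(t,hull,.250), fitc(t,hull,.234))
# dark handle in top and scene
for d,R,z in((t,np.s_[210:240,190:222],.292),(s,np.s_[120:148,298:330],.292)):
    m=np.zeros(hsv.shape[:2],np.uint8); m[R]=(d["pixels"].max(2)<70)[R]
    n,l,st,c=cv2.connectedComponentsWithStats(m)
    for i in range(1,n):
        if st[i,4]>20:
            ys,xs=np.where(l==i); r=cv2.minAreaRect(np.c_[xs,ys].astype(np.float32)); print(st[i],c[i],r, plane(d,cv2.boxPoints(r),z).round(3).tolist())
print(tri(t,(202.3,225.5),s,(315,130)))
# pole: foot in top: gray disc; head joint
print("foot",plane(t,[(151.5,198)],.0),"poletop",plane(t,[(124.5,185)],.308),tri(t,(124.5,185),s,(230+545/3.3,80+97/3.3)))
# tray corners dark scene
print("tray scene",plane(s,[(230+292/3.3,80+330/3.3),(230+418/3.3,80+397/3.3),(230+250/3.3,80+522/3.3),(230+123/3.3,80+438/3.3)],.014).round(3))
print("tray top",plane(t,[(90+213/2.2,150+119/2.2),(90+374/2.2,150+127/2.2),(90+367/2.2,150+233/2.2),(90+205/2.2,150+224/2.2)],.014).round(3))
E
```

```text
[ 185  204   47   47 1296]
head (array([0.4989, 0.1898]), 0.07) (array([0.5001, 0.1925]), 0.0708)
[194 220  23  14 142] [205.1971831  226.08450704] ((205.30001831054688, 225.9000244140625), (22.807889938354492, 6.708203315734863), 26.56505012512207) [[0.505, 0.224, 0.292], [0.522, 0.216, 0.292], [0.492, 0.157, 0.292], [0.475, 0.165, 0.292]]
[305 126  22  14 210] [314.40952381 132.8047619 ] ((314.7115478515625, 132.5576934814453), (10.78638744354248, 21.57277488708496), 78.69007110595703) [[0.475, 0.162, 0.292], [0.506, 0.221, 0.292], [0.548, 0.174, 0.292], [0.517, 0.118, 0.292]]
(array([0.4968, 0.1973, 0.2837]), np.float64(0.0094))
foot [[0.62421194 0.43232863 0.        ]] poletop [[0.61868931 0.42006913 0.308     ]] (array([0.6219, 0.4239, 0.3014]), np.float64(0.0048))
tray scene [[0.434 0.311 0.014]
 [0.603 0.299 0.014]
 [0.585 0.045 0.014]
 [0.416 0.058 0.014]]
tray top [[0.598 0.303 0.014]
 [0.581 0.046 0.014]
 [0.413 0.059 0.014]
 [0.431 0.315 0.014]]
```

The scene shows one pot in the tray at top (240,221), the base pot on the mat at (323,211) and one loose pot on the desk at (369,266). So there are two loose pots. What could be mistaken for what I want:
- **Cacti:** the green ones in white pots are at (375,194) and (394,230). The yellow look-alike at (376,159) stays untouched.
- **Lamp handle:** it is the dark block at (205,226). The other dark objects, the pole joint at (124,185) and the pen at (98,255), aren't it.

The crop confirms the handle sits on the white head.

```bash
python3 -m inch '[[[0,0,0.05,8,0],[0.02,-0.03,0.10,16,0],[0.05,-0.07,0.14,24,0],[0.08,-0.11,0.155,32,0],[0.11,-0.15,0.155,40,0],[0.14,-0.19,0.155,48,0],[0.17,-0.23,0.155,56,0],[0.2,-0.28,0.155,64,0],[0.23,-0.33,0.155,72,0],[0.25,-0.37,0.155,80,0]]]' 25; python3 - <<'E'
from h import *
s,M=tcp(); print(s["joint_positions"].round(2), np.degrees(np.arctan2(M[1,1],M[0,1])))
E
```

```text
clock: 1.35
tcp_pos: [0.4286, 0.3215, 0.3606]
eef_rot: [-1.588, 2.71, 0.0]
ft_force: [1.3, -0.2, -0.1]
opening: 0.999
[-0.87  0.09  0.12  1.71 -0.01  1.34  1.88] 150.74663016031388
```

```bash
python3 -m inch '[[[0.02,-0.04,0,0,0],[0.043,-0.0825,0,0.5,0],[0.043,-0.0825,0,0.5,0],[0.043,-0.0825,0,0.5,0],[0.043,-0.0825,0,0.5,0],[0.043,-0.0825,0,0.5,0],[0.043,-0.0825,0,0.5,0],[0.043,-0.0825,0,0.5,0],[0.043,-0.0825,0,0.5,0],[0.043,-0.0825,0,0.5,0]]]'; python3 - <<'E'
from h import *
cap("wrist","c_w"); cap("scene","c_s")
s,M=tcp(); print(s["tcp_pos"].round(4), np.degrees(np.arctan2(M[1,1],M[0,1])))
E
```

```text
clock: 2.35
tcp_pos: [0.4707, 0.2409, 0.3604]
eef_rot: [1.594, -2.707, 0.0]
ft_force: [-0.0, -0.6, -0.1]
opening: 0.999
[0.4708 0.2409 0.3604] 150.95816911730617
```

View pics/c_w.png

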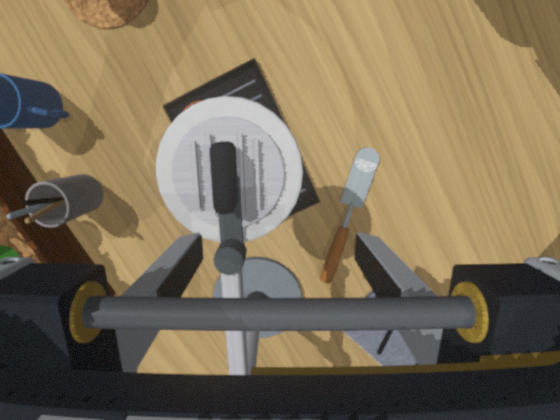

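```bash
python3 - <<'E'
from h import *
d=cap("wrist"); 
hsv=cv2.cvtColor(d["pixels"],cv2.COLOR_RGB2HSV); m=np.zeros(hsv.shape[:2],np.uint8)
R=np.s_[80:250,140:310]; m[R]=((hsv[...,1]<45)&(hsv[...,2]>150))[R]
m=cv2.morphologyEx(m,cv2.MORPH_OPEN,np.ones((5,5)))
n,l,st,c=cv2.connectedComponentsWithStats(m); i=1+st[1:,4].argmax(); print(st[i])
ys,xs=np.where(l==i); hull=cv2.convexHull(np.c_[xs,ys].astype(np.float32))[:,0]
print("head",fitc(d,hull,.248))
print(plane(d,[(223.5,143),(213,147),(235,147),(211,205),(238,205),(224,206)],.292).round(4))
E
```

```text
[  156    97   146   145 11968]
head (array([0.4971, 0.1896]), 0.0704)
[[0.4791 0.166  0.292 ]
 [0.488  0.1646 0.292 ]
 [0.4728 0.1732 0.292 ]
 [0.5144 0.204  0.292 ]
 [0.4948 0.2149 0.292 ]
 [0.5054 0.21   0.292 ]]
```

```bash
python3 -m inch '[[[0.013,-0.025,0,0.6,0],[0.026,-0.051,0,1.3,0],[0.026,-0.051,0,1.3,0],[0.026,-0.051,-0.02,1.3,0],[0.026,-0.051,-0.04,1.3,0],[0.026,-0.051,-0.06,1.3,0],[0.026,-0.051,-0.08,1.3,0],[0.026,-0.051,-0.1,1.3,0],[0.026,-0.051,-0.1,1.3,0.5],[0.026,-0.051,-0.1,1.3,1]]]' 25;python3 -m inch '[[[0,0,0,0,1],[0,0,0,0,1],[0,0,0,0,1],[0,0,0,0,1],[0,0,0,0,1],[0,0,0,0,1],[0,0,0,0,1],[0,0,0,0,1],[0,0,0,0,1],[0,0,0,0,1]]]' 25
python3 - <<'E'
from h import *
cap("wrist","d_w"); cap("scene","d_s")
s,M=tcp(); print(s["tcp_pos"].round(4), np.degrees(np.arctan2(M[1,1],M[0,1])), s["opening"])
E
```

```text
clock: 3.5
tcp_pos: [0.4968, 0.1901, 0.2609]
eef_rot: [1.624, -2.689, 0.0]
ft_force: [0.8, 0.4, 0.5]
opening: 0.863
clock: 4.5
tcp_pos: [0.4967, 0.1898, 0.2604]
eef_rot: [1.624, -2.689, 0.0]
ft_force: [-1.0, 0.3, 0.4]
opening: 0.19
[0.4967 0.1898 0.2604] 152.25926531726356 0.19157345710065105
```

View pics/d_w.png

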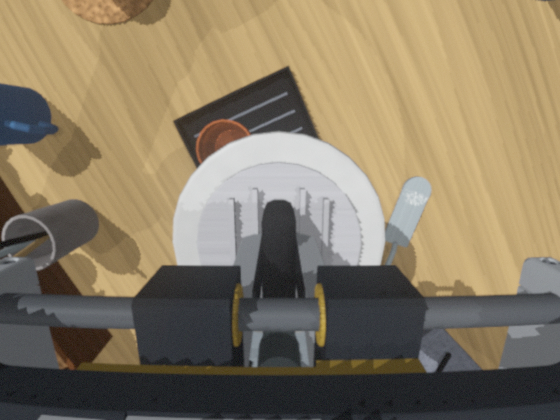

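```bash
python3 - <<'E'
import numpy as np
P=np.array([.6224,.4288]);a0=242.26
f=lambda t:P+.27*np.array([np.cos(np.radians(a0-t)),np.sin(np.radians(a0-t))])
for s in (0,35):
  for t in np.arange(3.5,35.1,3.5): print(t,(f(s+t)-f(s)).round(4))
print(f(70))
E
```

```text
3.5 [-0.0144  0.0081]
7.0 [-0.0282  0.0171]
10.5 [-0.0414  0.0269]
14.0 [-0.0541  0.0375]
17.5 [-0.066   0.0489]
21.0 [-0.0773  0.0609]
24.5 [-0.0878  0.0736]
28.0 [-0.0975  0.087 ]
31.5 [-0.1063  0.1009]
35.0 [-0.1143  0.1153]
3.5 [-0.0071  0.0149]
7.0 [-0.0133  0.0302]
10.5 [-0.0185  0.0458]
14.0 [-0.0228  0.0617]
17.5 [-0.0261  0.0779]
21.0 [-0.0284  0.0942]
24.5 [-0.0297  0.1107]
28.0 [-0.03    0.1272]
31.5 [-0.0292  0.1436]
35.0 [-0.0275  0.16  ]
[0.35485986 0.46516306]
```

```bash
python3 -m inch '[[[-0.0144,0.0081,0,-3.5,1],[-0.0282,0.0171,0,-7,1],[-0.0414,0.0269,0,-10.5,1],[-0.0541,0.0375,0,-14,1],[-0.066,0.0489,0,-17.5,1],[-0.0773,0.0609,0,-21,1],[-0.0878,0.0736,0,-24.5,1],[-0.0975,0.087,0,-28,1],[-0.1063,0.1009,0,-31.5,1],[-0.1143,0.1153,0,-35,1]]]' 30
python3 - <<'E'
from h import *
s,M=tcp(); print(s["tcp_pos"].round(4), np.degrees(np.arctan2(M[1,1],M[0,1])), s["opening"],s["ft_force"],s["moment"])
cap("top","e_t")
E
```

```text
clock: 5.6
tcp_pos: [0.3821, 0.3048, 0.2604]
eef_rot: [0.736, -3.054, 0.002]
ft_force: [1.9, -3.7, -0.0]
opening: 0.191
[0.3821 0.3048 0.2604] 117.08841806658793 0.1909724163520228 [ 1.94692487 -3.71763071 -0.00978712] [-0.5528828  -0.45846595  0.27073453]
```

View pics/e_t.png

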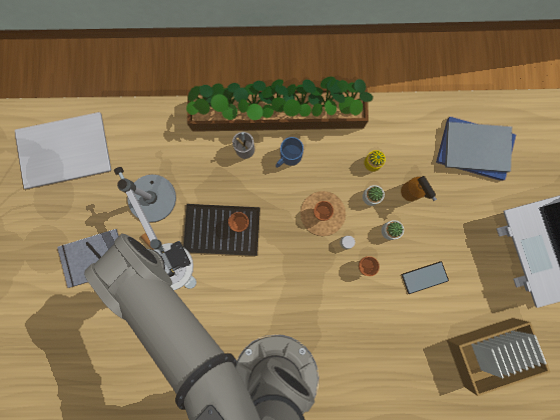

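The lamp head has moved with the gripper and is now near top (178,265). The tray holds only one pot, at (239,222). I'll carry on swinging.

```bash
python3 -m inch '[[[-0.0071,0.0149,0,-3.5,1],[-0.0133,0.0302,0,-7,1],[-0.0185,0.0458,0,-10.5,1],[-0.0228,0.0617,0,-14,1],[-0.0261,0.0779,0,-17.5,1],[-0.0284,0.0942,0,-21,1],[-0.0297,0.1107,0,-24.5,1],[-0.03,0.1272,0,-28,1],[-0.0292,0.1436,0,-31.5,1],[-0.0275,0.16,0,-35,1]]]' 30
python3 - <<'E'
from h import *
s,M=tcp(); print(s["tcp_pos"].round(4), np.degrees(np.arctan2(M[1,1],M[0,1])), s["opening"],s["ft_force"],s["joint_positions"].round(2))
E
python3 -m inch '[[[0,0,0,0,0.7],[0,0,0,0,0.6],[0,0,0,0,0.4],[0,0,0,0,0.4],[0,0,0,0,0.4],[0,0,0.03,0,0.3],[0,0,0.06,0,0],[0,0,0.09,0,0],[0,0,0.11,0,0],[0,0,0.11,0,0]]]'
```

```text
clock: 6.65
tcp_pos: [0.3541, 0.4654, 0.2604]
eef_rot: [-0.213, -3.133, 0.001]
ft_force: [-4.8, -4.2, 4.8]
opening: 0.188
[0.3541 0.4654 0.2604] 82.23551842461453 0.1883552608464607 [-4.77221368 -4.20676349  4.77682523] [-1.1   0.23  0.09  1.75 -0.02  1.16  0.43]
clock: 7.65
tcp_pos: [0.3557, 0.4656, 0.3735]
eef_rot: [0.212, 3.132, 0.006]
ft_force: [0.5, 0.3, -0.4]
opening: 0.984
```

```bash
cat >> h.py <<'E'
def terra(d):
    p=d["pixels"].astype(int); r,g,b=p[...,0],p[...,1],p[...,2]
    m=((r>g*1.55)&(r>55)&(b<g*1.1+5)).astype(np.uint8)
    return m
def comps(m,minA):
    n,l,st,c=cv2.connectedComponentsWithStats(m)
    return [(st[i],c[i],np.c_[np.where(l==i)[::-1]].astype(np.float32)) for i in range(1,n) if st[i,4]>minA]
E
python3 - <<'E'
from h import *
t=cap("top","f_t"); s=cap("scene","f_s")
for d,nm in((t,"top"),(s,"scene")):
    for st,c,pts in comps(terra(d),60): 
        h=cv2.convexHull(pts)[:,0]; print(nm,st,c.round(1),fitc(d,h,.086))
big=cv2.resize(t["pixels"][150:300,180:450],None,fx=2.9,fy=2.9,interpolation=cv2.INTER_CUBIC); cv2.imwrite("pics/f_tb.png",big[:,:,::-1])
E
```

```text
top [407 177  18  21 123] [415.3 187. ] (array([ 0.6339, -0.4829]), 0.0353)
top [314 201  19  20 287] [323.  210.4] (array([ 0.5607, -0.1679]), 0.033)
top [228 212  21  20 316] [238.2 221.7] (array([0.5276, 0.1165]), 0.0347)
top [359 257  20  19 305] [368.4 266. ] (array([ 0.3739, -0.3122]), 0.0323)
scene [ 219    0   44  105 1736] [235.8  61. ] (array([-1.0158,  1.1749]), 1.121)
scene [239   0   8  29  96] [242.8  11. ] (array([-1.3689,  1.6924]), 0.4725)
scene [513   0  47  18 645] [539.1   6.8] (array([0.4976, 3.4183]), 0.3486)
scene [  372    28   188   392 38811] [499. 253.] (array([0.848 , 1.2271]), 1.5408)
scene [394  39  17  14  64] [402.4  44.2] (array([0.0363, 1.7074]), 0.1306)
scene [398  47  11  13  76] [402.3  53.9] (array([0.087 , 1.5626]), 0.1134)
scene [277  63  15  14  70] [283.3  68.4] (array([-0.2815,  0.9149]), 0.098)
scene [316  73  19  13 113] [323.2  79.2] (array([-0.0338,  0.9391]), 0.0823)
scene [336  79  43  23 260] [361.3  90.5] (array([0.1801, 0.9394]), 0.153)
scene [384  85  11  22 118] [389.5  96.1] (array([0.3469, 0.9917]), 0.1235)
scene [  0 115  33  33 603] [ 11.2 129.8] (array([-0.7269, -0.3175]), 0.1559)
scene [  8 148  26  48  83] [ 20.  169.8] (array([-0.3563, -0.392 ]), 0.1963)
scene [  0 156  24  55 671] [  7.5 188.5] (array([-0.3364, -0.4619]), 0.1841)
scene [326 166  29   7 151] [340.4 168.8] (array([0.5068, 0.3282]), 0.05)
scene [294 193  23  32 518] [305.1 207.2] (array([0.547 , 0.0871]), 0.0731)
scene [ 300  235  176  185 3064] [376.8 358.3] (array([ 0.932 , -0.0327]), 0.3289)
scene [146 248  27  34 680] [160.3 263.2] (array([ 0.4009, -0.3305]), 0.0631)
scene [235 249  27  36 703] [247.7 264.9] (array([ 0.5772, -0.1896]), 0.0605)
scene [ 143  343   44   54 1600] [165.3 370.6] (array([ 0.6455, -0.4962]), 0.0599)
```

View pics/f_tb.png

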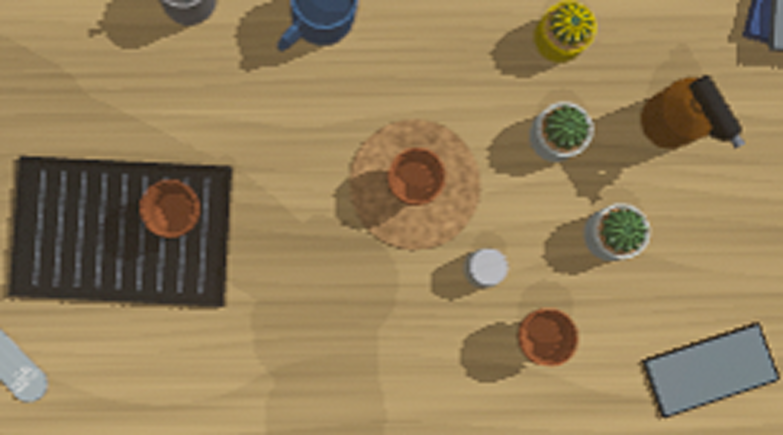

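View pics/f_s.png

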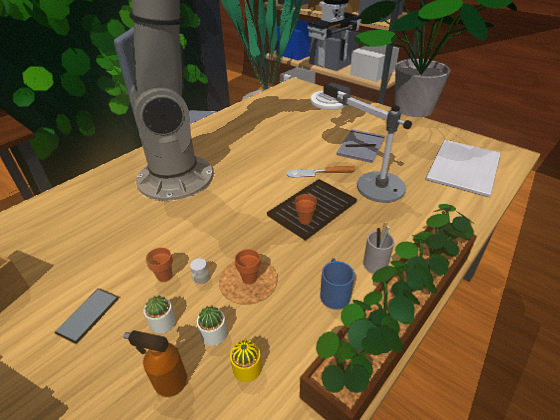

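```bash
python3 -m inch '[[[0.01,-0.02,0,0,0],[0.03,-0.06,0,-3,0],[0.05,-0.10,0,-6,0],[0.07,-0.15,0,-9,0],[0.09,-0.19,0,-12,0],[0.11,-0.23,-0.02,-15,0],[0.13,-0.27,-0.05,-18,0],[0.15,-0.31,-0.08,-20,0],[0.172,-0.351,-0.10,-22,0],[0.172,-0.351,-0.10,-22,0]]]'
python3 - <<'E'
from h import *
s,M=tcp(); print(s["tcp_pos"].round(4), np.degrees(np.arctan2(M[1,1],M[0,1])), s["ft_force"],s["joint_positions"].round(2))
cap("wrist","g_w")
E
```

```text
clock: 8.75
tcp_pos: [0.5269, 0.1084, 0.2672]
eef_rot: [-0.816, -3.031, 0.006]
ft_force: [0.1, 0.6, 0.1]
opening: 1.003
[0.5269 0.1084 0.2672] 59.84737993123567 [0.13732802 0.58607159 0.11065229] [-0.69  0.15  0.42  1.85 -0.06  1.15  0.79]
```

View pics/g_w.png

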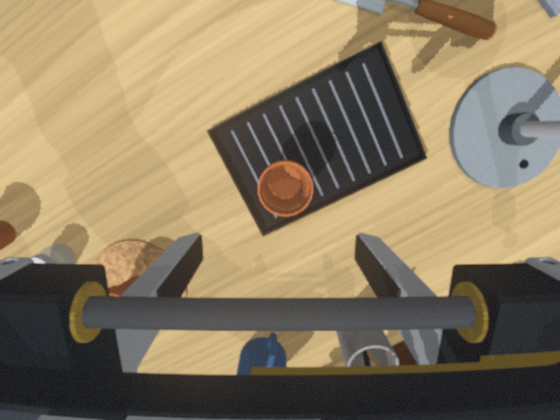

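```bash
python3 - <<'E'
from h import *
d=cap("wrist")
for st,c,pts in comps(terra(d),300):
    print(st,c.round(1),fitc(d,cv2.convexHull(pts)[:,0],.086))
print(plane(d,[(381,43),(426,157),(264,235),(209,130)],.014).round(4), plane(d,[(381,43),(426,157),(264,235),(209,130)],.014).mean(0))
s,M=tcp(); print(s["tcp_pos"].round(4))
E
```

```text
[ 256  160   57   57 2466] [284.1 188.4] (array([0.5265, 0.1165]), 0.0345)
[[0.4327 0.3179 0.014 ]
 [0.598  0.3074 0.014 ]
 [0.5826 0.0512 0.014 ]
 [0.4148 0.0628 0.014 ]] [0.50701434 0.18481828 0.014     ]
[0.5266 0.1123 0.2688]
```

```bash
python3 -m inch '[[[0,0.001,-0.04,0,0],[0,0.001,-0.08,0,0],[0,0.001,-0.12,0,0],[0,0.001,-0.15,0,0],[0,0.001,-0.15,0,0],[0,0.001,-0.15,0,0],[0,0.001,-0.15,0,0],[0,0.001,-0.15,0,0],[0,0.001,-0.15,0,0],[0,0.001,-0.15,0,0]]]'
python3 - <<'E'
from h import *
s,M=tcp(); print(s["tcp_pos"].round(4))
E
```

```text
clock: 9.85
tcp_pos: [0.5273, 0.1153, 0.1211]
eef_rot: [0.806, 3.036, 0.001]
ft_force: [-0.2, 0.2, 0.3]
opening: 1.002
[0.5273 0.1153 0.1211]
```

```bash
python3 -m inch '[[[0,0,-0.02,0,0],[0,0,-0.04,0,0],[0,0,-0.057,0,0],[0,0,-0.057,0,0],[0,0,-0.057,0,0.2],[0,0,-0.057,0,1],[0,0,-0.057,0,1],[0,0,-0.057,0,1],[0,0,-0.057,0,1],[0,0,-0.057,0,1]]]' 10
python3 -m inch '[[[0,0,0.0,0,1],[0,0,0.02,0,1],[0,0,0.04,0,1],[0,0,0.06,0,1],[0,0,0.09,0,1],[0,0,0.12,0,1],[0,0,0.15,0,1],[0,0,0.15,0,1],[0,0,0.15,0,1],[0,0,0.15,0,1]]]'
python3 - <<'E'
from h import *
s,M=tcp(); print(s["tcp_pos"].round(4),s["opening"]*94,s["ft_force"])
cap("wrist","h_w");cap("scene","h_s")
E
```

```text
clock: 10.85
tcp_pos: [0.5274, 0.1153, 0.064]
eef_rot: [0.806, 3.036, 0.001]
ft_force: [-0.7, 0.5, 6.7]
opening: 0.693
clock: 11.85
tcp_pos: [0.5264, 0.115, 0.2124]
eef_rot: [-0.806, -3.035, 0.001]
ft_force: [-0.7, -0.6, -0.4]
opening: 0.697
[0.5264 0.115  0.2124] 65.49764871176708 [-0.6944136  -0.59614688 -0.41365042]
```

View pics/h_s.png

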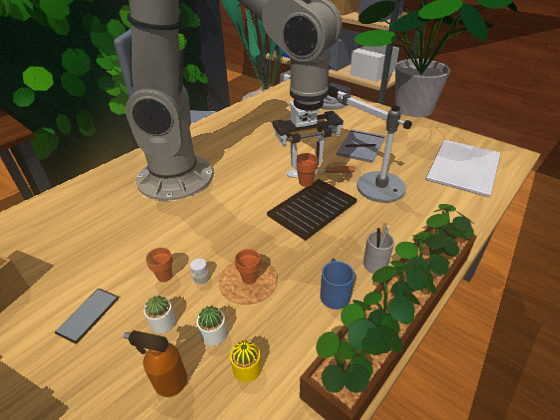

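View pics/h_w.png

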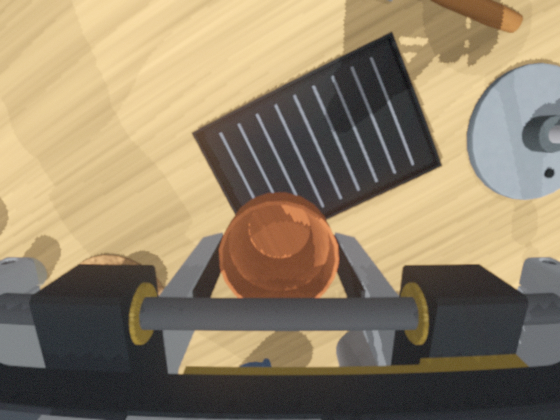

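```bash
python3 - <<'E'
from h import *
d=cap("wrist"); s,M=tcp(); z=s["tcp_pos"][2]
for st,c,pts in comps(terra(d),1000):
    print(st,c.round(1),fitc(d,cv2.convexHull(pts)[:,0],z+.022))
print(plane(d,[(220,252),(339,252),(280,193)],z+.022),s["tcp_pos"])
print(proj(d,[s["tcp_pos"]+[0,0,.022]]))
t=cap("top"); sc=cap("scene")
big=cv2.resize(t["pixels"][180:240,290:360],None,fx=8,fy=8,interpolation=cv2.INTER_CUBIC); cv2.imwrite("pics/i_t.png",big[:,:,::-1])
big=cv2.resize(sc["pixels"][235:310,210:290],None,fx=7,fy=7,interpolation=cv2.INTER_CUBIC); cv2.imwrite("pics/i_s.png",big[:,:,::-1])
E
```

```text
[ 218  192  118  106 9790] [277.3 248.9] (array([0.5224, 0.1161]), 0.0342)
[[0.50616981 0.08887541 0.23445334]
 [0.53847431 0.1453591  0.23445334]
 [0.49400486 0.13359722 0.23445334]] [0.52651066 0.11494027 0.21245334]
[[279.83563726 260.14657983]]
```

View pics/i_t.png

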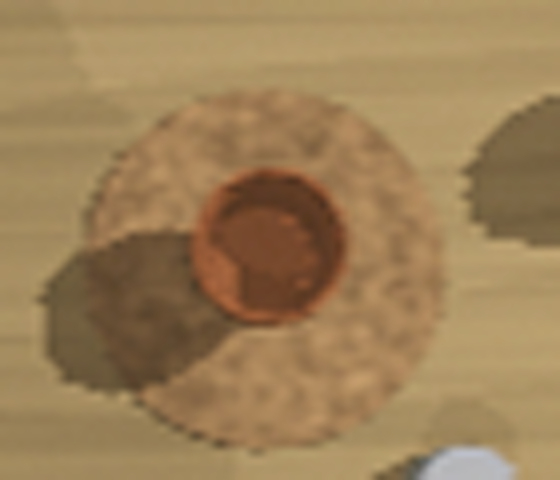

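View pics/i_s.png

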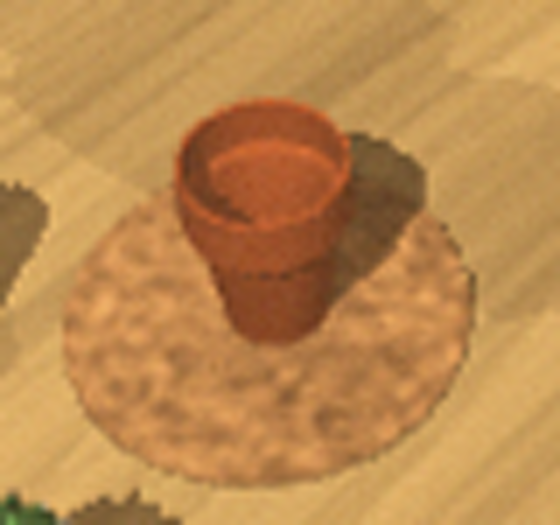

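```bash
python3 - <<'E'
from h import *
t=cap("top"); sc=cap("scene")
print(plane(t,[(290+270/8-.44,180+247/8-.44)],.086),plane(sc,[(210+264/7-.43,235+163/7-.43)],.086))
# calibration check: held pot rim from top & scene; tcp
s,M=tcp(); print(s["tcp_pos"],proj(sc,[s["tcp_pos"]+[0,0,.022]]))
for st,c,pts in comps(terra(sc)[140:200,280:330],100): print(st+[280,140,0,0,0])
h=sc["pixels"][130:200,270:345]; cv2.imwrite("pics/j.png",cv2.resize(h,None,fx=8,fy=8,interpolation=cv2.INTER_CUBIC)[:,:,::-1])
E
```

```text
[[ 0.55999846 -0.16913557  0.086     ]] [[ 0.55880765 -0.16969568  0.086     ]]
[0.52687029 0.11501613 0.21302587] [[306.82459702 159.28502618]]
[297 153  21  34 573]
```

View pics/j.png

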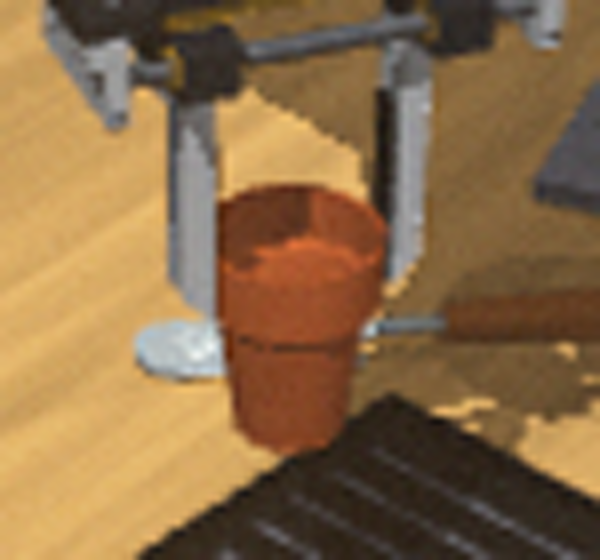

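```bash
python3 -m inch '[[[0.002,-0.02,0,0,1],[0.006,-0.055,0,0,1],[0.011,-0.095,0,0,1],[0.016,-0.14,0,0,1],[0.022,-0.185,0,0,1],[0.027,-0.23,0,0,1],[0.031,-0.265,0,0,1],[0.033,-0.284,0,0,1],[0.033,-0.284,0,0,1],[0.033,-0.284,0,0,1]]]'
python3 -m inch '[[[0,0,-0.01,0,1],[0,0,-0.03,0,1],[0,0,-0.045,0,1],[0,0,-0.06,0,1],[0,0,-0.06,0,1],[0,0,-0.06,0,1],[0,0,-0.06,0,1],[0,0,-0.06,0,1],[0,0,-0.06,0,1],[0,0,-0.06,0,1]]]'
python3 - <<'E'
from h import *
s,M=tcp(); print(s["tcp_pos"].round(4),s["opening"]*94,s["ft_force"])
sc=cap("scene")
cv2.imwrite("pics/k.png",cv2.resize(sc["pixels"][210:310,200:300],None,fx=6,fy=6,interpolation=cv2.INTER_CUBIC)[:,:,::-1])
E
```

```text
clock: 13.2
tcp_pos: [0.5599, -0.1688, 0.2131]
eef_rot: [-0.807, -3.036, 0.0]
ft_force: [-1.0, 0.6, -0.4]
opening: 0.694
clock: 14.2
tcp_pos: [0.5602, -0.1689, 0.1538]
eef_rot: [0.806, 3.036, 0.0]
ft_force: [-0.5, 0.0, 0.6]
opening: 0.695
[ 0.5602 -0.1689  0.1538] 65.36692225535622 [-0.47262633  0.0164493   0.59991124]
```

View pics/k.png

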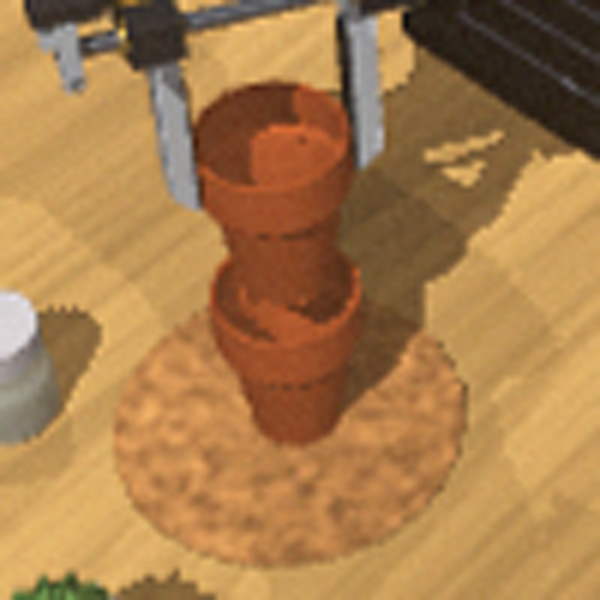

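```bash
python3 -m inch '[[[0,0,-0.01,0,1],[0,0,-0.02,0,1],[0,0,-0.03,0,1],[0,0,-0.04,0,1],[0,0,-0.05,0,1],[0,0,-0.055,0,1],[0,0,-0.06,0,1],[0,0,-0.063,0,1],[0,0,-0.065,0,1],[0,0,-0.065,0,1]]]'
python3 -m inch '[[[0,0,-0.001,0,1],[0,0,-0.001,0,1],[0,0,-0.001,0,0.25],[0,0,-0.001,0,0],[0,0,-0.001,0,0],[0,0,-0.001,0,0],[0,0,0.03,0,0],[0,0,0.06,0,0],[0,0,0.09,0,0],[0,0,0.12,0,0]]]'
python3 - <<'E'
from h import *
s,M=tcp(); print(s["tcp_pos"].round(4),s["opening"]*94,s["ft_force"])
sc=cap("scene")
cv2.imwrite("pics/l.png",cv2.resize(sc["pixels"][210:310,200:300],None,fx=6,fy=6,interpolation=cv2.INTER_CUBIC)[:,:,::-1])
E
```

```text
clock: 15.25
tcp_pos: [0.5609, -0.1691, 0.0891]
eef_rot: [0.806, 3.035, 0.0]
ft_force: [0.3, 0.1, 3.5]
opening: 0.693
clock: 16.25
tcp_pos: [0.5598, -0.1689, 0.2096]
eef_rot: [-0.807, -3.036, 0.0]
ft_force: [1.5, 0.1, 1.2]
opening: 0.998
[ 0.5598 -0.1689  0.2096] 93.83073632980253 [1.47206528 0.12269398 1.16385417]
```

View pics/l.png

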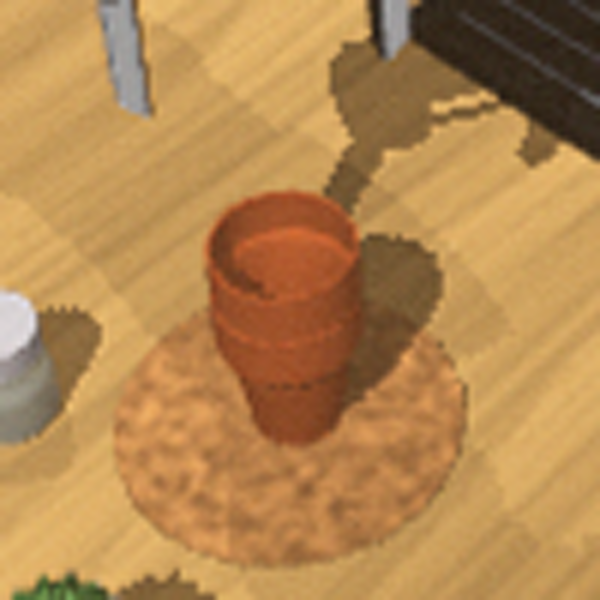

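```bash
python3 - <<'E'
from h import *
t=cap("top"); sc=cap("scene")
cv2.imwrite("pics/m_t.png",cv2.resize(t["pixels"][180:290,330:420],None,fx=6,fy=6,interpolation=cv2.INTER_CUBIC)[:,:,::-1])
cv2.imwrite("pics/m_s.png",cv2.resize(sc["pixels"][240:350,130:240],None,fx=6,fy=6,interpolation=cv2.INTER_CUBIC)[:,:,::-1])
E
```

```text
(no output)
```

View pics/m_t.png

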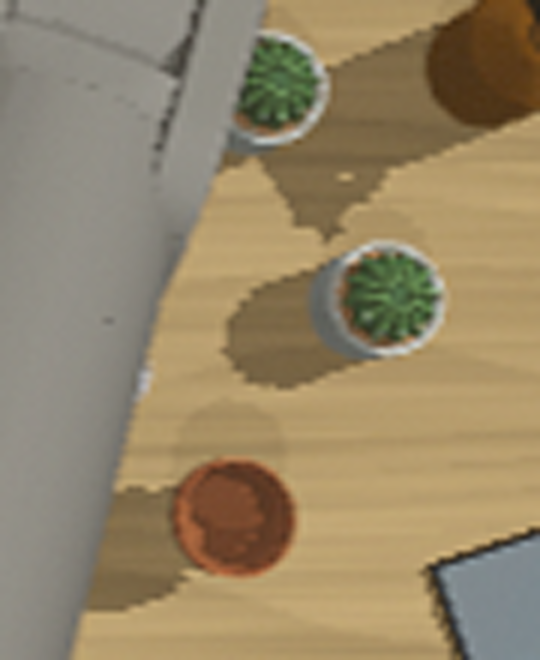

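View pics/m_s.png

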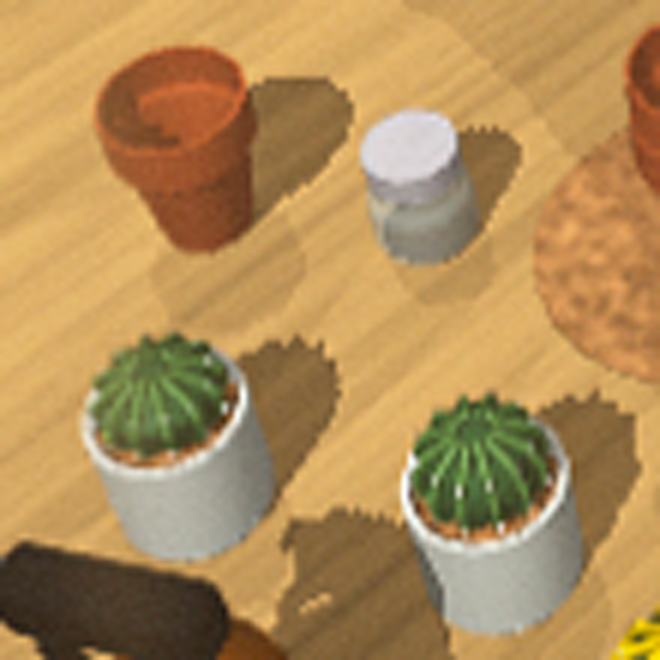

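```bash
python3 - <<'E'
from h import *
t=cap("top"); sc=cap("scene")
print("pot",plane(t,[(368.9,265.7)],.082),plane(sc,[(158.4,259.1)],.082))
print("c2",plane(t,[(330+387/6-.4,180+298/6-.4)],.062),plane(sc,[(130+165/6-.4,240+402/6-.4)],.062))
print("c1",plane(sc,[(130+487/6-.4,240+477/6-.4)],.062), plane(t,[(330+270/6-.4,180+89/6-.4)],.062))
E
python3 -m inch '[[[-0.01,-0.01,0,-5,0],[-0.035,-0.03,0,-12,0],[-0.06,-0.05,0,-20,0],[-0.09,-0.07,0,-28,0],[-0.12,-0.095,0,-36,0],[-0.15,-0.12,0,-44,0],[-0.175,-0.135,-0.02,-52,0],[-0.186,-0.144,-0.04,-60,0],[-0.186,-0.144,-0.05,-60,0],[-0.186,-0.144,-0.05,-60,0]]]'
python3 - <<'E'
from h import *
s,M=tcp(); print(s["tcp_pos"].round(4),s["joint_positions"].round(2),np.degrees(np.arctan2(M[1,1],M[0,1])))
cap("wrist","n_w");cap("scene","n_s")
E
```

```text
pot [[ 0.37460481 -0.3145122   0.082     ]] [[ 0.38061147 -0.32150893  0.082     ]]
c2 [[ 0.49478564 -0.40783381  0.062     ]] [[ 0.48876393 -0.40654289  0.062     ]]
c1 [[ 0.61306105 -0.34578044  0.062     ]] [[ 0.61451738 -0.34723112  0.062     ]]
clock: 17.5
tcp_pos: [0.3733, -0.3121, 0.1569]
eef_rot: [-2.211, -2.228, 0.003]
ft_force: [0.0, 1.2, 0.1]
opening: 0.997
[ 0.3733 -0.3121  0.1569] [-0.17  0.23  0.85  2.1  -0.22  0.9   0.81] 0.43039711055523716
```

View pics/n_w.png

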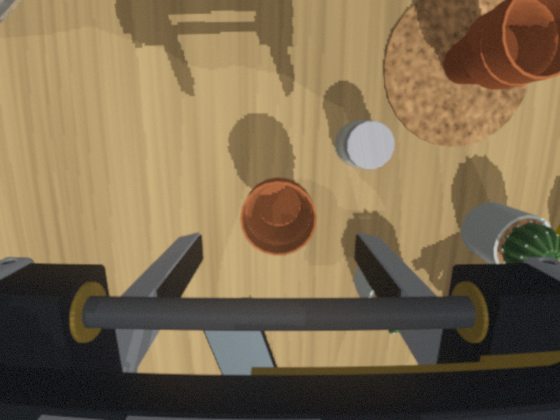

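View pics/n_s.png

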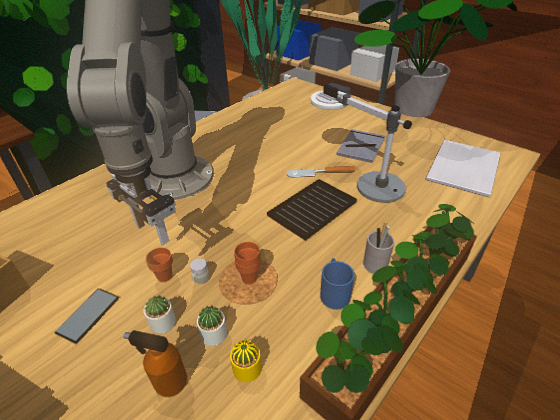

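```bash
python3 - <<'E'
from h import *
d=cap("wrist");sc=cap("scene")
for st,c,pts in comps(terra(d),1000):
    print(st,c.round(1),fitc(d,cv2.convexHull(pts)[:,0],.082))
print(plane(d,[(278.5,216)],.082),tcp()[0]["tcp_pos"])
for p in [(.3746,-.3145),(.3806,-.3215)]: print(proj(sc,[[*p,.082],[*p,0]]),proj(d,[[*p,.082]]))
for st,c,pts in comps(terra(sc)[240:290,140:180],100): print(st+[140,240,0,0,0])
E
```

```text
[ 441    0  119   89 8236] [507.2  45.4] (array([ 0.5536, -0.1673]), 0.0566)
[ 240  178   74   75 4264] [276.3 215.3] (array([ 0.3726, -0.3147]), 0.0334)
[[ 0.37439277 -0.31435129  0.082     ]] [ 0.3748852  -0.31267652  0.15885458]
[[159.28469073 256.51440559]
 [165.83895704 276.81642828]] [[278.73986498 216.16898288]]
[[158.40028183 259.09598831]
 [165.04413574 279.40306332]] [[285.61602219 224.03902295]]
[146 248  27  34 684]
```

```bash
python3 -m inch '[[[0,-0.0015,-0.02,0,0],[0,-0.0015,-0.04,0,0],[0,-0.0015,-0.06,0,0],[0,-0.0015,-0.08,0,0],[0,-0.0015,-0.099,0,0],[0,-0.0015,-0.099,0,0],[0,-0.0015,-0.099,0,0.2],[0,-0.0015,-0.099,0,1],[0,-0.0015,-0.099,0,1],[0,-0.0015,-0.099,0,1]]]' 10
python3 -m inch '[[[0,0,0,0,1],[0,0,0,0,1],[0,0,0.02,0,1],[0,0,0.05,0,1],[0,0,0.08,0,1],[0,0,0.11,0,1],[0,0,0.14,0,1],[0,0,0.16,0,1],[0,0,0.16,0,1],[0,0,0.16,0,1]]]'
python3 - <<'E'
from h import *
s,M=tcp(); z=s["tcp_pos"][2]; print(s["tcp_pos"].round(4),s["opening"]*94)
d=cap("wrist","o_w");cap("scene","o_s")
for st,c,pts in comps(terra(d),2000):
    print(st,c.round(1),fitc(d,cv2.convexHull(pts)[:,0],z+.022))
E
```

```text
clock: 18.7
tcp_pos: [0.3745, -0.3145, 0.0601]
eef_rot: [2.215, 2.226, 0.001]
ft_force: [-0.1, -0.8, 1.7]
opening: 0.709
clock: 19.7
tcp_pos: [0.3741, -0.314, 0.2192]
eef_rot: [2.216, 2.227, 0.001]
ft_force: [0.1, 0.1, -1.0]
opening: 0.707
[ 0.3741 -0.314   0.2192] 66.42978409120377
[ 416   11  105   83 6064] [471.6  55. ] (array([ 0.4668, -0.2081]), 0.0278)
[ 218  197  122  101 9681] [278.4 252.1] (array([ 0.3737, -0.3136]), 0.0344)
```

View pics/o_s.png

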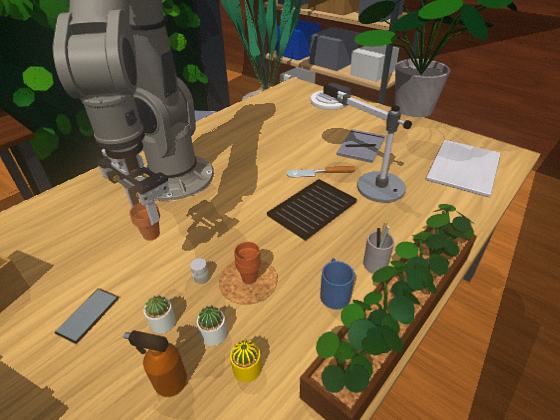

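```bash
python3 -m inch '[[[0.01,0.008,0,0,1],[0.035,0.027,0,0,1],[0.065,0.05,0,0,1],[0.095,0.074,0,0,1],[0.125,0.097,0,0,1],[0.155,0.12,0,0,1],[0.175,0.136,0,0,1],[0.186,0.145,0,0,1],[0.186,0.145,0,0,1],[0.186,0.145,0,0,1]]]'
python3 -m inch '[[[0,0,-0.01,0,1],[0,0,-0.03,0,1],[0,0,-0.04,0,1],[0,0,-0.05,0,1],[0,0,-0.05,0,1],[0,0,-0.05,0,1],[0,0,-0.05,0,1],[0,0,-0.05,0,1],[0,0,-0.05,0,1],[0,0,-0.05,0,1]]]'
python3 - <<'E'
from h import *
s,M=tcp(); print(s["tcp_pos"].round(4),s["opening"]*94,s["ft_force"])
sc=cap("scene")
cv2.imwrite("pics/p.png",cv2.resize(sc["pixels"][200:300,200:300],None,fx=6,fy=6,interpolation=cv2.INTER_CUBIC)[:,:,::-1])
E
```

```text
clock: 20.8
tcp_pos: [0.5589, -0.1706, 0.2193]
eef_rot: [-2.218, -2.225, 0.001]
ft_force: [-0.1, 0.8, -0.9]
opening: 0.709
clock: 21.8
tcp_pos: [0.5601, -0.1694, 0.1696]
eef_rot: [2.216, 2.226, 0.0]
ft_force: [0.1, -0.4, -0.5]
opening: 0.709
[ 0.5601 -0.1694  0.1696] 66.66148450088501 [ 0.09127926 -0.36566628 -0.49323809]
```

View pics/p.png

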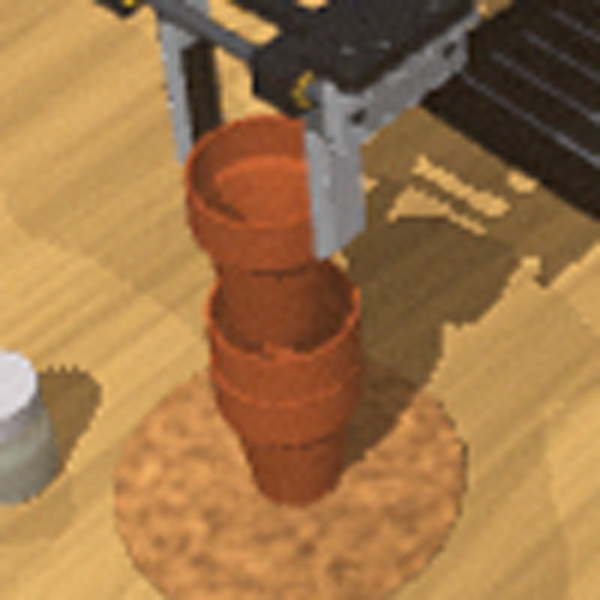

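```bash
python3 - <<'E'
from h import *
sc=cap("scene");t=cap("top","q_t")
a=np.linspace(0,2*np.pi,200)
def ring(x,y,z,r=.033):
    q=proj(sc,np.c_[x+r*np.cos(a),y+r*np.sin(a),np.full(200,z)]); q=(q-[200,200])*6+3
    return q.min(0).round(1),q.max(0).round(1)
print("held pred",ring(.5598,-.1692,.1916)); print("stack pred",ring(.5598,-.1692,.112)); print("base pred",ring(.5598,-.1692,.086))
print(ring(.5598+.005,-.1692,.1916),ring(.5598,-.1692-.005,.1916))
E
```

```text
held pred (array([188. , 117.2]), array([351.7, 228.1]))
stack pred (array([207. , 254.1]), array([362.1, 366.3]))
base pred (array([212.8, 295.8]), array([365.3, 408.2]))
(array([196.5, 122.3]), array([360.7, 233.8])) (array([178.9, 123.3]), array([343.2, 234.9]))
```

```bash
python3 -m inch '[[[0,0,-0.01,0,1],[0,0,-0.02,0,1],[0,0,-0.03,0,1],[0,0,-0.04,0,1],[0,0,-0.045,0,1],[0,0,-0.05,0,1],[0,0,-0.053,0,1],[0,0,-0.055,0,1],[0,0,-0.055,0,1],[0,0,-0.055,0,1]]]'
python3 -m inch '[[[0,0,0,0,1],[0,0,0,0,1],[0,0,0,0,0.25],[0,0,0,0,0],[0,0,0,0,0],[0,0,0,0,0],[0,0,0.02,0,0],[0,0,0.05,0,0],[0,0,0.08,0,0],[0,0,0.11,0,0]]]'
python3 - <<'E'
from h import *
s,M=tcp(); print(s["tcp_pos"].round(4),s["opening"]*94,s["ft_force"])
sc=cap("scene","r_sf")
cv2.imwrite("pics/r.png",cv2.resize(sc["pixels"][200:300,200:300],None,fx=6,fy=6,interpolation=cv2.INTER_CUBIC)[:,:,::-1])
cv2.imwrite("pics/r2.png",cv2.resize(sc["pixels"][270:400,110:270],None,fx=4.6,fy=4.6,interpolation=cv2.INTER_CUBIC)[:,:,::-1])
E
```

```text
clock: 22.95
tcp_pos: [0.5603, -0.1696, 0.115]
eef_rot: [2.216, 2.226, 0.001]
ft_force: [-2.0, 0.7, 5.7]
opening: 0.708
clock: 23.95
tcp_pos: [0.5598, -0.1695, 0.2255]
eef_rot: [-2.217, -2.226, 0.001]
ft_force: [1.2, 0.4, -0.3]
opening: 1.001
[ 0.5598 -0.1695  0.2255] 94.08439151040238 [ 1.19210469  0.36796503 -0.33710647]
```

View pics/r.png

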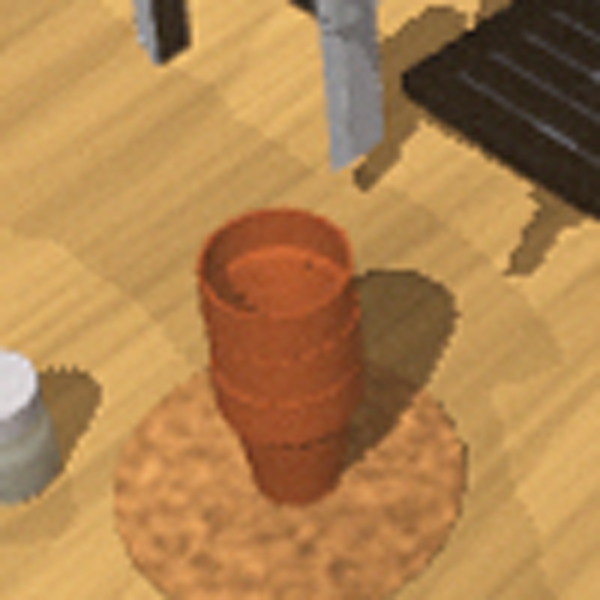

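View pics/r2.png

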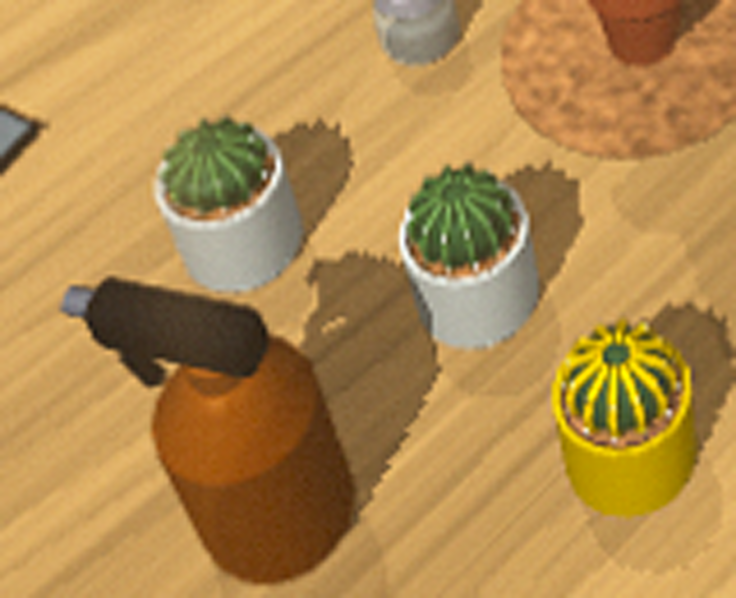

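```bash
python3 -m inch '[[[-0.005,-0.02,0,5,0],[-0.015,-0.055,0,10,0],[-0.025,-0.09,0,15,0],[-0.035,-0.125,0,20,0],[-0.045,-0.16,0,26,0],[-0.055,-0.19,-0.01,32,0],[-0.06,-0.22,-0.02,39,0],[-0.066,-0.2385,-0.03,45,0],[-0.066,-0.2385,-0.03,45,0],[-0.066,-0.2385,-0.03,45,0]]]'
python3 - <<'E'
from h import *
s,M=tcp(); print(s["tcp_pos"].round(4),s["joint_positions"].round(2),np.degrees(np.arctan2(M[1,1],M[0,1])))
cap("wrist","s_w");
E
```

```text
clock: 25.0
tcp_pos: [0.4938, -0.4079, 0.1941]
eef_rot: [-1.2, -2.903, -0.0]
ft_force: [0.5, 0.1, 0.5]
opening: 1.003
[ 0.4938 -0.4079  0.1941] [ 0.13  0.43  0.62  1.73 -0.28  1.07  1.63] 45.089582570788515
```

View pics/s_w.png

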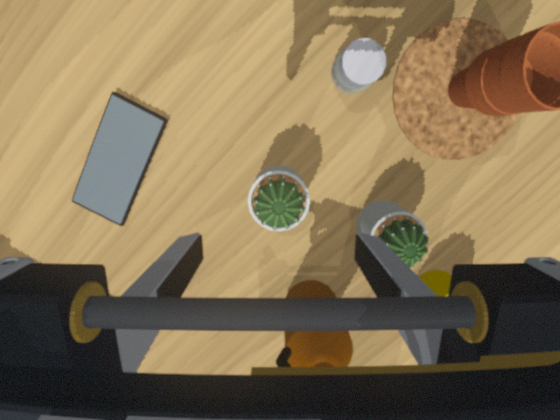

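```bash
python3 - <<'E'
from h import *
d=cap("wrist"); t=cap("top")
print(plane(d,[(279,201),(399,241)],.062).round(4), tcp()[0]["tcp_pos"])
for nm,D,R in (("w",d,np.s_[160:245,240:320]),("w1",d,np.s_[200:270,360:440]),("t2",t,np.s_[215:245,375:412]),("t1",t,np.s_[180:210,358:392])):
    p=D["pixels"].astype(int); m=np.zeros(p.shape[:2],np.uint8); q=((p.max(2)-p.min(2)<22)&(p.max(2)>165)); m[R]=q[R]
    c=comps(m,8)
    if c:
        pts=np.vstack([x[2] for x in c]); print(nm,fitc(D,cv2.convexHull(pts)[:,0],.062))
print("yellow",plane(t,[(376,160)],.062),"sprayer",plane(t,[(412,190)],.1))
cv2.imwrite("pics/u.png",cv2.resize(d["pixels"][150:290,230:450],None,fx=3.6,fy=3.6,interpolation=cv2.INTER_CUBIC)[:,:,::-1])
E
```

```text
[[ 0.4947 -0.4076  0.062 ]
 [ 0.6175 -0.3469  0.062 ]] [ 0.49480534 -0.40688382  0.19472645]
w (array([ 0.4935, -0.4086]), 0.032)
w1 (array([ 0.587 , -0.3527]), 0.0111)
yellow [[ 0.73388972 -0.3568491   0.062     ]] sprayer [[ 0.62174094 -0.46343816  0.1       ]]
```

View pics/u.png

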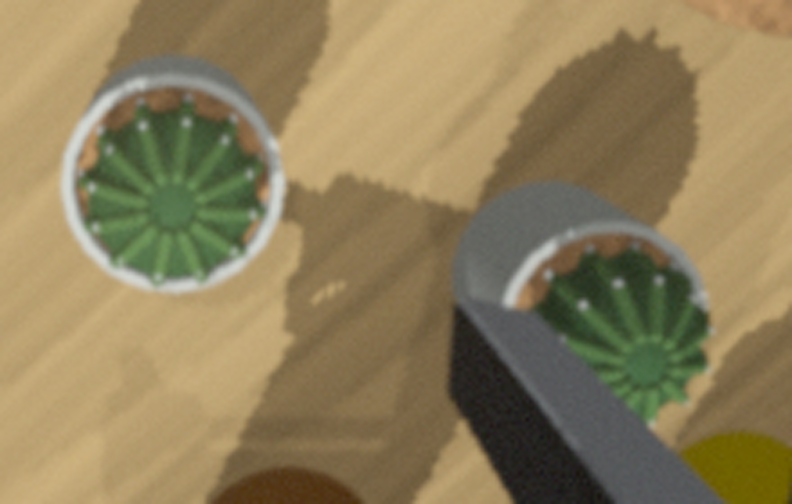

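```bash
python3 -m inch '[[[-0.0005,-0.001,-0.03,0,0],[-0.0005,-0.001,-0.06,0,0],[-0.0005,-0.001,-0.09,0,0],[-0.0005,-0.001,-0.12,0,0],[-0.0005,-0.001,-0.15,0,0],[-0.0005,-0.001,-0.172,0,0],[-0.0005,-0.001,-0.172,0,0],[-0.0005,-0.001,-0.172,0,0],[-0.0005,-0.001,-0.172,0,0.2],[-0.0005,-0.001,-0.172,0,1]]]' 20
python3 -m inch '[[[0,0,0,0,1],[0,0,0,0,1],[0,0,0,0,1],[0,0,0,0,1],[0,0,0,0,1],[0,0,0.01,0,1],[0,0,0.03,0,1],[0,0,0.05,0,1],[0,0,0.05,0,1],[0,0,0.05,0,1]]]'
python3 - <<'E'
from h import *
s,M=tcp(); print(s["tcp_pos"].round(4),s["opening"]*94,s["ft_force"])
cap("scene","v_s"); cap("wrist","v_w")
E
```

```text
clock: 26.15
tcp_pos: [0.4943, -0.4092, 0.0239]
eef_rot: [1.195, 2.903, -0.0]
ft_force: [-0.1, 0.5, 0.0]
opening: 0.871
clock: 27.15
tcp_pos: [0.4936, -0.4088, 0.0725]
eef_rot: [1.195, 2.905, 0.0]
ft_force: [0.2, -0.1, -3.6]
opening: 0.683
[ 0.4936 -0.4088  0.0725] 64.233534542222 [ 0.18655086 -0.06801734 -3.62811132]
```

View pics/v_s.png

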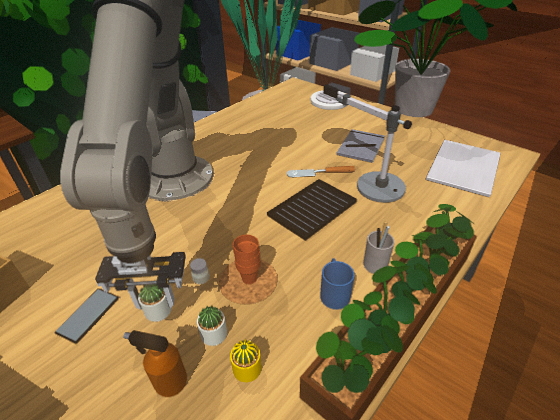

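View pics/v_w.png

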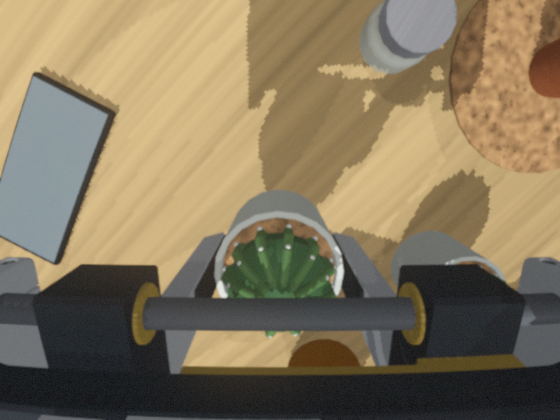

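```bash
python3 -m inch '[[[0,0,0.03,0,1],[0,0,0.07,0,1],[0,0,0.11,0,1],[0,0.01,0.15,-4,1],[0,0.03,0.175,-8,1],[0.002,0.06,0.18,-12,1],[0.004,0.10,0.18,-16,1],[0.006,0.14,0.18,-20,1],[0.008,0.18,0.18,-24,1],[0.01,0.22,0.18,-28,1]]]'
python3 -m inch '[[[0.002,0.045,0,-4,1],[0.004,0.09,0,-8,1],[0.005,0.13,0,-12,1],[0.006,0.17,0,-16,1],[0.007,0.21,0,-19,1],[0.008,0.25,0,-21,1],[0.008,0.29,0,-21,1],[0.009,0.33,0,-21,1],[0.009,0.36,0,-21,1],[0.009,0.38,0,-21,1]]]'
python3 - <<'E'
from h import *
s,M=tcp(); print(s["tcp_pos"].round(4),s["opening"]*94,s["ft_force"],np.degrees(np.arctan2(M[1,1],M[0,1])))
E
```

```text
clock: 28.25
tcp_pos: [0.503, -0.1872, 0.2516]
eef_rot: [-1.866, -2.526, 0.001]
ft_force: [0.6, 0.2, -3.2]
opening: 0.683
clock: 29.25
tcp_pos: [0.5118, 0.1934, 0.2514]
eef_rot: [-2.29, -2.15, 0.002]
ft_force: [0.1, 0.0, -3.8]
opening: 0.678
[0.5118 0.1934 0.2514] 63.76262925625691 [ 0.05257598  0.04451645 -3.82193826] -3.622217367094851
```

```bash
python3 -m inch '[[[0,0.02,0,0,1],[0,0.04,0,0,1],[0,0.043,-0.02,0,1],[0,0.043,-0.06,0,1],[0,0.043,-0.10,0,1],[0,0.043,-0.14,0,1],[0,0.043,-0.17,0,1],[0,0.043,-0.19,0,1],[0,0.043,-0.2,0,1],[0,0.043,-0.2,0,1]]]'
python3 - <<'E'
from h import *
s,M=tcp(); print(s["tcp_pos"].round(4),s["opening"]*94,s["ft_force"])
sc=cap("scene"); cv2.imwrite("pics/w.png",cv2.resize(sc["pixels"][100:260,240:400],None,fx=4,fy=4,interpolation=cv2.INTER_CUBIC)[:,:,::-1])
E
```

```text
clock: 30.25
tcp_pos: [0.5122, 0.2336, 0.0515]
eef_rot: [-2.293, -2.147, 0.003]
ft_force: [0.1, 0.1, -2.1]
opening: 0.675
[0.5122 0.2336 0.0515] 63.434420877533405 [ 0.1067404   0.0949643  -2.06717404]
```

View pics/w.png

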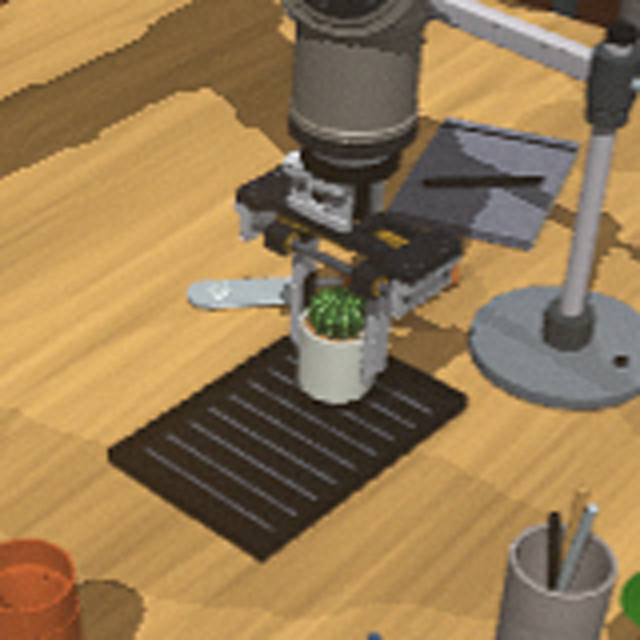

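```bash
python3 -m inch '[[[0,0,-0.004,0,1],[0,0,-0.008,0,1],[0,0,-0.012,0,1],[0,0,-0.015,0,1],[0,0,-0.018,0,1],[0,0,-0.02,0,1],[0,0,-0.022,0,1],[0,0,-0.023,0,1],[0,0,-0.024,0,1],[0,0,-0.025,0,1]]]'
python3 -m inch '[[[0,0,-0.001,0,1],[0,0,-0.0015,0,1],[0,0,-0.0015,0,1],[0,0,-0.0015,0,1],[0,0,-0.0015,0,1],[0,0,-0.0015,0,1],[0,0,-0.0015,0,1],[0,0,-0.0015,0,1],[0,0,-0.0015,0,1],[0,0,-0.0015,0,1]]]'
```

```text
clock: 31.3
tcp_pos: [0.5126, 0.2341, 0.0274]
eef_rot: [-2.293, -2.148, -0.0]
ft_force: [0.2, -0.4, -3.4]
opening: 0.681
clock: 32.3
tcp_pos: [0.5126, 0.2342, 0.0269]
eef_rot: [-2.292, -2.147, -0.001]
ft_force: [-6.4, -3.2, 17.4]
opening: 0.683
```

```bash
python3 -m inch '[[[0,0,0.0007,0,1],[0,0,0.0007,0,1],[0,0,0.0007,0,0.25],[0,0,0.0007,0,0],[0,0,0.0007,0,0],[0,0,0.0007,0,0],[0,0,0.02,0,0],[0,0,0.05,0,0],[0,0,0.09,0,0],[0,0,0.13,0,0]]]'
python3 - <<'E'
from h import *
s,M=tcp(); print(s["tcp_pos"].round(4),s["opening"]*94,s["ft_force"])
sc=cap("scene","x_s");t=cap("top","x_t"); cv2.imwrite("pics/x.png",cv2.resize(sc["pixels"][100:260,240:400],None,fx=4,fy=4,interpolation=cv2.INTER_CUBIC)[:,:,::-1])
E
```

```text
clock: 33.3
tcp_pos: [0.5122, 0.2337, 0.1571]
eef_rot: [2.293, 2.147, -0.002]
ft_force: [-1.0, -0.2, -0.2]
opening: 1.001
[0.5122 0.2337 0.1571] 94.05910772150705 [-0.95483635 -0.18846701 -0.15886009]
```

View pics/x.png

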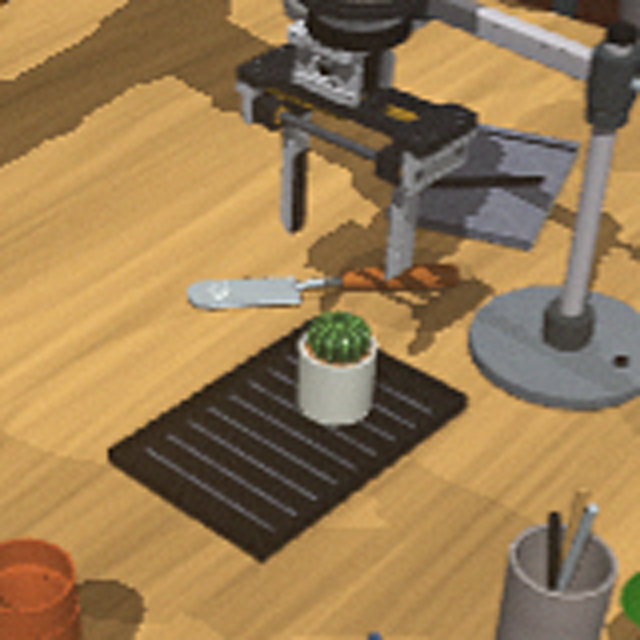

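View pics/x_t.png

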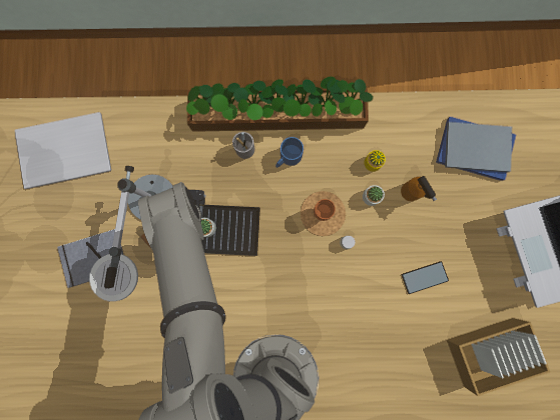

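View pics/x_s.png

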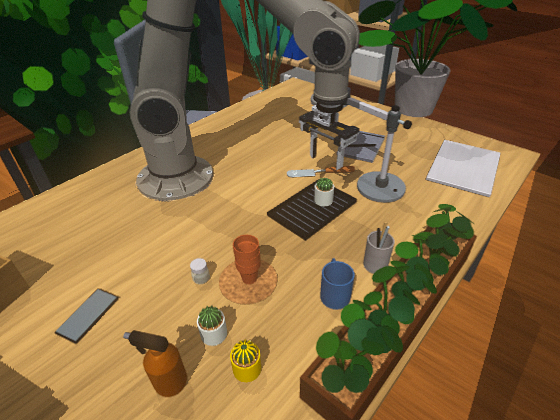

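```bash
python3 -m inch '[[[0,-0.01,0.03,3,0],[0.005,-0.04,0.06,7,0],[0.012,-0.08,0.08,11,0],[0.02,-0.12,0.09,15,0],[0.028,-0.16,0.09,20,0],[0.036,-0.20,0.09,25,0],[0.044,-0.24,0.09,30,0],[0.052,-0.28,0.09,35,0],[0.06,-0.32,0.09,40,0],[0.068,-0.36,0.09,45,0]]]'
python3 -m inch '[[[0.008,-0.04,0,2,0],[0.016,-0.08,0,4,0],[0.023,-0.12,0,4,0],[0.03,-0.16,0,4,0],[0.034,-0.20,-0.02,4,0],[0.035,-0.22,-0.04,4,0],[0.035,-0.22,-0.05,4,0],[0.035,-0.22,-0.05,4,0],[0.035,-0.22,-0.05,4,0],[0.035,-0.22,-0.05,4,0]]]'
python3 - <<'E'
from h import *
s,M=tcp(); print(s["tcp_pos"].round(4),np.degrees(np.arctan2(M[1,1],M[0,1])))
d=cap("wrist","y_w")
E
```

```text
clock: 34.4
tcp_pos: [0.5805, -0.1274, 0.2456]
eef_rot: [-1.291, -2.864, -0.0]
ft_force: [0.5, 1.1, 0.8]
opening: 1.001
clock: 35.4
tcp_pos: [0.6163, -0.3448, 0.197]
eef_rot: [1.193, 2.905, 0.001]
ft_force: [0.4, 0.4, 0.3]
opening: 0.996
[ 0.6163 -0.3448  0.197 ] 45.346190768760486
```

View pics/y_w.png

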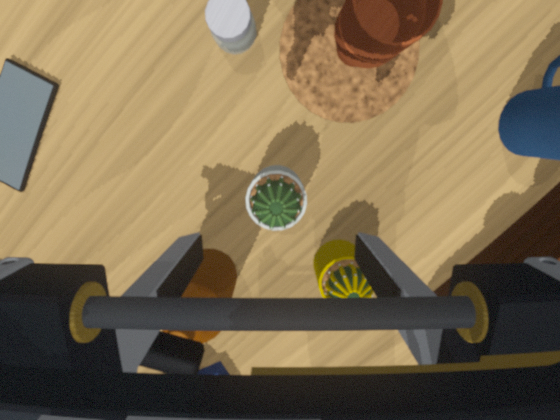

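```bash
python3 - <<'E'
from h import *
d=cap("wrist"); sc=cap("scene")
print("spr",plane(sc,[(168.3,384.1)],0))
p=d["pixels"].astype(int); m=np.zeros(p.shape[:2],np.uint8); R=np.s_[160:240,235:315]; q=((p.max(2)-p.min(2)<22)&(p.max(2)>165)); m[R]=q[R]
pts=np.vstack([x[2] for x in comps(m,8)]); print(fitc(d,cv2.convexHull(pts)[:,0],.062))
print(plane(d,[(276.5,199.5),(348,288)],.062).round(4),tcp()[0]["tcp_pos"])
E
```

```text
spr [[ 0.62997414 -0.49335804  0.        ]]
(array([ 0.6146, -0.3478]), 0.0321)
[[ 0.6143 -0.3464  0.062 ]
 [ 0.7435 -0.3609  0.062 ]] [ 0.61606236 -0.34520767  0.19680963]
```

```bash
python3 -m inch '[[[-0.0015,-0.002,-0.01,-7,0],[-0.0015,-0.002,-0.02,-14,0],[-0.0015,-0.002,-0.04,-20,0],[-0.0015,-0.002,-0.07,-25,0],[-0.0015,-0.002,-0.10,-25,0],[-0.0015,-0.002,-0.13,-25,0],[-0.0015,-0.002,-0.16,-25,0],[-0.0015,-0.002,-0.175,-25,0],[-0.0015,-0.002,-0.175,-25,0],[-0.0015,-0.002,-0.175,-25,0]]]' 20
python3 -m inch '[[[0,0,0,0,0.2],[0,0,0,0,1],[0,0,0,0,1],[0,0,0,0,1],[0,0,0,0,1],[0,0,0,0,1],[0,0,0.02,0,1],[0,0,0.05,0,1],[0,0,0.05,0,1],[0,0,0.05,0,1]]]'
python3 - <<'E'
from h import *
s,M=tcp(); print(s["tcp_pos"].round(4),s["opening"]*94,s["ft_force"],np.degrees(np.arctan2(M[1,1],M[0,1])))
cap("scene","z_s")
E
```

```text
clock: 36.55
tcp_pos: [0.6145, -0.3483, 0.0221]
eef_rot: [1.796, 2.577, 0.0]
ft_force: [0.5, -0.8, -0.1]
opening: 1.003
clock: 37.55
tcp_pos: [0.614, -0.3477, 0.0708]
eef_rot: [1.796, 2.577, 0.0]
ft_force: [-0.0, -0.5, -4.3]
opening: 0.677
[ 0.614  -0.3477  0.0708] 63.67275369734292 [-9.59081882e-04 -4.78336811e-01 -4.32886947e+00] 20.26037936872312
```

View pics/z_s.png

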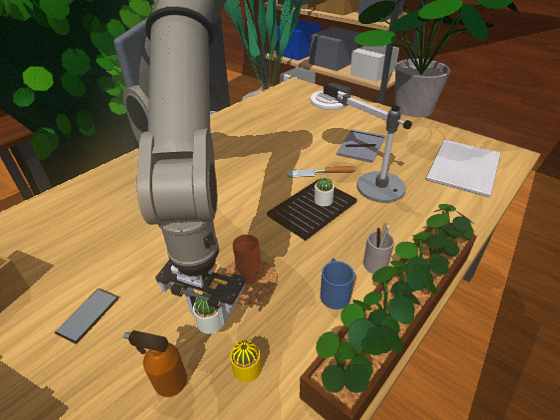

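```bash
python3 -m inch '[[[0,0,0.03,0,1],[0,0,0.07,0,1],[0,0,0.11,0,1],[0,0.005,0.15,-2,1],[-0.003,0.025,0.175,-5,1],[-0.012,0.06,0.18,-8,1],[-0.022,0.10,0.18,-11,1],[-0.032,0.14,0.18,-14,1],[-0.042,0.18,0.18,-17,1],[-0.052,0.22,0.18,-20,1]]]'
python3 -m inch '[[[-0.012,0.045,0,-2,1],[-0.024,0.09,0,-4,1],[-0.036,0.13,0,-4,1],[-0.046,0.17,0,-4,1],[-0.053,0.21,0,-4,1],[-0.058,0.24,0,-4,1],[-0.059,0.255,0,-4,1],[-0.059,0.255,0,-4,1],[-0.059,0.255,0,-4,1],[-0.059,0.255,0,-4,1]]]'
python3 - <<'E'
from h import *
s,M=tcp(); print(s["tcp_pos"].round(4),s["opening"]*94,s["ft_force"],np.degrees(np.arctan2(M[1,1],M[0,1])))
E
```

```text
clock: 38.6
tcp_pos: [0.5608, -0.1261, 0.2496]
eef_rot: [-2.218, -2.223, 0.002]
ft_force: [0.7, 0.3, -3.6]
opening: 0.675
clock: 39.6
tcp_pos: [0.5031, 0.1256, 0.2506]
eef_rot: [2.295, 2.145, -0.001]
ft_force: [0.5, -0.5, -4.0]
opening: 0.68
[0.5031 0.1256 0.2506] 63.92532935008641 [ 0.46758526 -0.48192656 -3.99807671] -3.855111189996668
```

```bash
python3 -m inch '[[[0,0.001,-0.03,0,1],[0,0.001,-0.07,0,1],[0,0.001,-0.11,0,1],[0,0.001,-0.15,0,1],[0,0.001,-0.17,0,1],[0,0.001,-0.19,0,1],[0,0.001,-0.2,0,1],[0,0.001,-0.205,0,1],[0,0.001,-0.205,0,1],[0,0.001,-0.205,0,1]]]'
python3 -m inch '[[[0,0,-0.003,0,1],[0,0,-0.006,0,1],[0,0,-0.009,0,1],[0,0,-0.012,0,1],[0,0,-0.014,0,1],[0,0,-0.016,0,1],[0,0,-0.017,0,1],[0,0,-0.018,0,1],[0,0,-0.0185,0,1],[0,0,-0.019,0,1]]]'
python3 - <<'E'
from h import *
s,M=tcp(); print(s["tcp_pos"].round(4),s["opening"]*94,s["ft_force"])
sc=cap("scene"); cv2.imwrite("pics/za.png",cv2.resize(sc["pixels"][100:260,240:400],None,fx=4,fy=4,interpolation=cv2.INTER_CUBIC)[:,:,::-1])
E
```

```text
clock: 40.6
tcp_pos: [0.5036, 0.1281, 0.0467]
eef_rot: [2.293, 2.147, 0.002]
ft_force: [-0.2, 0.2, -4.1]
opening: 0.683
clock: 41.6
tcp_pos: [0.503, 0.1281, 0.0269]
eef_rot: [-2.293, -2.148, -0.0]
ft_force: [-0.5, 0.1, -2.8]
opening: 0.675
[0.503  0.1281 0.0269] 63.435014382723644 [-0.50120242  0.14881027 -2.84544647]
```

View pics/za.png

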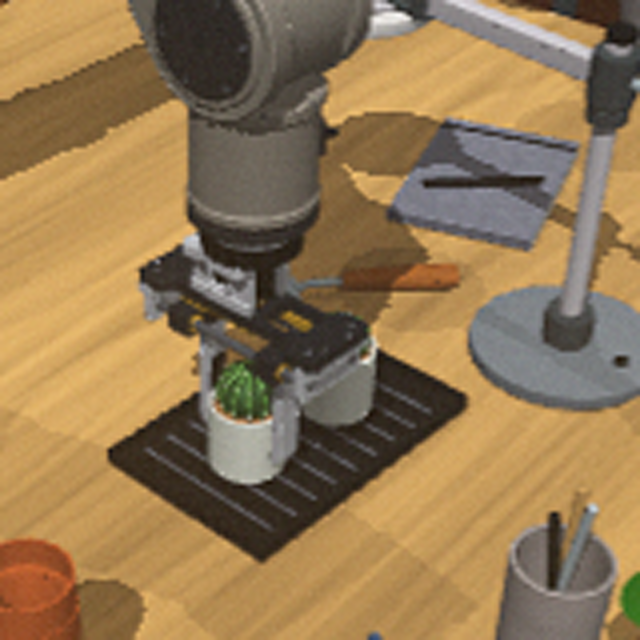

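```bash
python3 -m inch '[[[0,0,-0.0005,0,1],[0,0,-0.0005,0,1],[0,0,-0.0005,0,1],[0,0,-0.0008,0,1],[0,0,-0.0008,0,1],[0,0,-0.0008,0,1],[0,0,-0.0008,0,1],[0,0,-0.0008,0,1],[0,0,-0.0008,0,1],[0,0,-0.0008,0,1]]]'
```

```text
clock: 42.65
tcp_pos: [0.503, 0.1281, 0.0261]
eef_rot: [-2.293, -2.148, 0.0]
ft_force: [0.1, 0.8, -3.6]
opening: 0.681
```

```bash
python3 -m inch '[[[0,0,-0.0004,0,1],[0,0,-0.0004,0,1],[0,0,-0.0004,0,1],[0,0,-0.0008,0,1],[0,0,-0.0008,0,1],[0,0,-0.0008,0,1],[0,0,-0.0008,0,1],[0,0,-0.0008,0,1],[0,0,-0.0008,0,1],[0,0,-0.0008,0,1]]]'
```

```text
clock: 43.65
tcp_pos: [0.503, 0.1281, 0.0254]
eef_rot: [-2.293, -2.148, -0.0]
ft_force: [-1.6, -0.2, 2.5]
opening: 0.678
```

```bash
python3 -m inch '[[[0,0,0,0,0.3],[0,0,0,0,0.2],[0,0,0,0,0],[0,0,0,0,0],[0,0,0,0,0],[0,0,0.02,0,0],[0,0,0.06,0,0],[0,0,0.11,0,0],[0,0,0.16,0,0],[0,0,0.21,0,0]]]'
python3 - <<'E'
from h import *
s,M=tcp(); print(s["tcp_pos"].round(4),s["opening"]*94,s["ft_force"],s["joint_positions"].round(2))
sc=cap("scene","zb_s"); cap("wrist","zb_w"); cv2.imwrite("pics/zb.png",cv2.resize(sc["pixels"][100:260,240:400],None,fx=4,fy=4,interpolation=cv2.INTER_CUBIC)[:,:,::-1])
E
```

```text
clock: 44.65
tcp_pos: [0.5026, 0.1276, 0.2372]
eef_rot: [2.293, 2.147, -0.001]
ft_force: [0.9, 1.2, 0.3]
opening: 1.002
[0.5026 0.1276 0.2372] 94.187964514668 [0.87294882 1.15835622 0.278508  ] [-1.03  0.16  0.74  1.95 -0.12  1.08 -0.3 ]
```

View pics/zb.png

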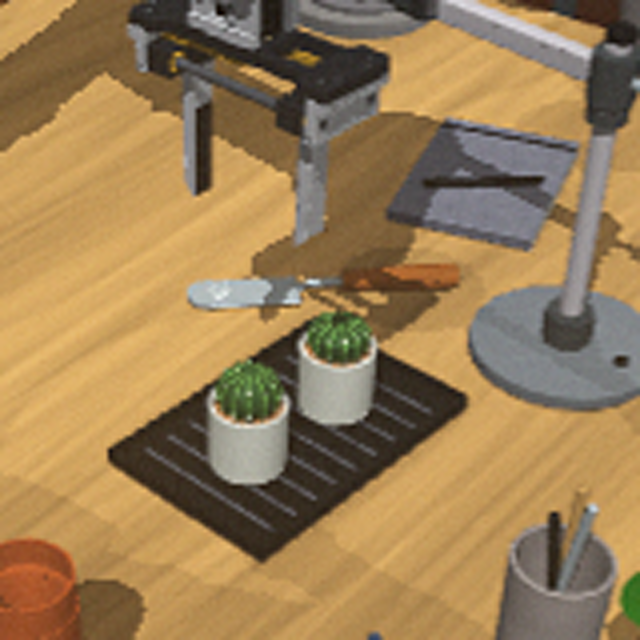

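View pics/zb_w.png

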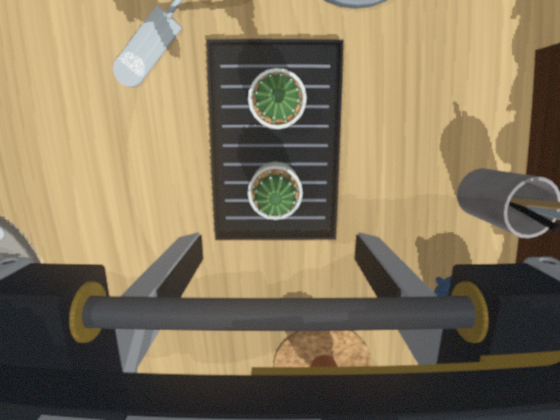

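View pics/zb_s.png

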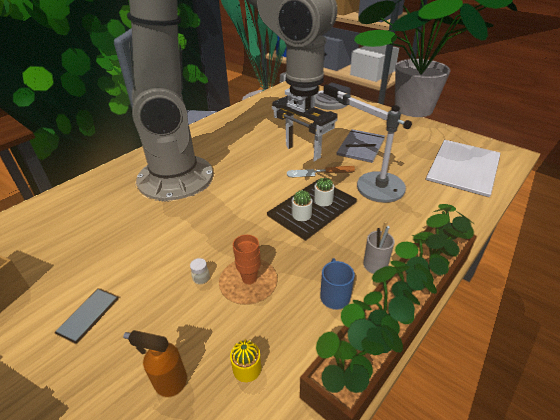

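```bash
python3 - <<'E'
from h import *
d=cap("wrist"); P=plane(d,[(208,40),(342,40),(337,240),(214,241)],.014); print(P.round(4),P.mean(0))
E
python3 -m inch '[[[0,0,0.04,8,0],[0,0,0.08,16,0],[0,0,0.12,24,0],[-0.005,0.01,0.14,32,0],[-0.015,0.03,0.14,40,0],[-0.03,0.065,0.14,48,0],[-0.045,0.10,0.14,56,0],[-0.06,0.14,0.14,64,0],[-0.08,0.18,0.14,72,0],[-0.10,0.22,0.14,80,0]]]'
python3 -m inch '[[[-0.015,0.04,0,4,0],[-0.03,0.08,0,6,0],[-0.045,0.11,0,6,0],[-0.049,0.118,0,6,0],[-0.049,0.118,0,6,0],[-0.049,0.118,0,6,0],[-0.049,0.118,0,6,0],[-0.049,0.118,0,6,0],[-0.049,0.118,0,6,0],[-0.049,0.118,0,6,0]]]'
python3 - <<'E'
from h import *
s,M=tcp(); print(s["tcp_pos"].round(4),np.degrees(np.arctan2(M[1,1],M[0,1])))
cap("wrist","zc_w")
E
```

```text
[[0.4331 0.3158 0.014 ]
 [0.5971 0.305  0.014 ]
 [0.5836 0.0476 0.014 ]
 [0.4124 0.0579 0.014 ]] [0.50653719 0.18157836 0.014     ]
clock: 45.8
tcp_pos: [0.4017, 0.3494, 0.374]
eef_rot: [-0.367, -3.119, 0.002]
ft_force: [1.0, -0.0, -0.2]
opening: 1.002
clock: 46.8
tcp_pos: [0.3542, 0.4658, 0.3755]
eef_rot: [-0.213, -3.134, -0.0]
ft_force: [0.0, 0.3, -0.8]
opening: 1.0
[0.3542 0.4658 0.3755] 82.22325301590897
```

View pics/zc_w.png

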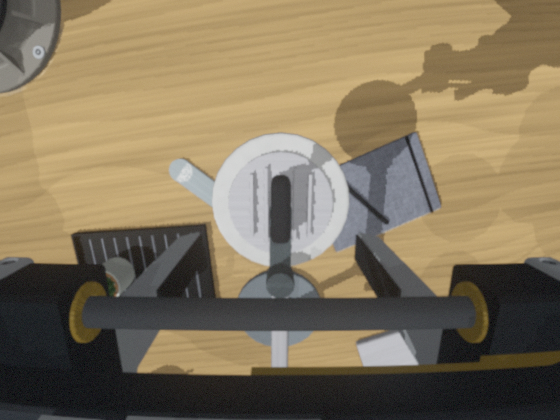

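```bash
python3 -m inch '[[[0,0,-0.03,0,0],[0,0,-0.06,0,0],[0,0,-0.09,0,0],[0,0,-0.115,0,0],[0,0,-0.115,0,0],[0,0,-0.115,0,0.5],[0,0,-0.115,0,1],[0,0,-0.115,0,1],[0,0,-0.115,0,1],[0,0,-0.115,0,1]]]' 30
python3 -m inch '[[[0,0,0,0,1],[0,0,0,0,1],[0,0,0,0,1],[0,0,0,0,1],[0,0,0,0,1],[0,0,0,0,1],[0,0,0,0,1],[0,0,0,0,1],[0,0,0,0,1],[0,0,0,0,1]]]' 30
python3 - <<'E'
import numpy as np
P=np.array([.6224,.4288]);a0=172.26
f=lambda t:P+.27*np.array([np.cos(np.radians(a0+t)),np.sin(np.radians(a0+t))])
for s in (0,36):
  for t in np.arange(3.6,36.1,3.6): print(round(t,1),(f(s+t)-f(s)).round(4))
print(f(72.6),f(72.6)-f(72))
E
```

```text
clock: 47.85
tcp_pos: [0.3541, 0.4663, 0.2608]
eef_rot: [0.212, 3.134, 0.001]
ft_force: [0.5, -0.4, 0.6]
opening: 0.615
clock: 48.85
tcp_pos: [0.354, 0.4663, 0.2603]
eef_rot: [0.212, 3.134, 0.0]
ft_force: [0.6, 4.7, -2.5]
opening: 0.19
3.6 [-0.0018 -0.0169]
7.2 [-0.0024 -0.0338]
10.8 [-0.0021 -0.0508]
14.4 [-0.0006 -0.0677]
18.0 [ 0.0019 -0.0845]
21.6 [ 0.0054 -0.101 ]
25.2 [ 0.01   -0.1174]
28.8 [ 0.0156 -0.1334]
32.4 [ 0.0222 -0.149 ]
36.0 [ 0.0297 -0.1642]
3.6 [ 0.0085 -0.0147]
7.2 [ 0.0179 -0.0288]
10.8 [ 0.0282 -0.0423]
14.4 [ 0.0393 -0.0551]
18.0 [ 0.0511 -0.0672]
21.6 [ 0.0638 -0.0786]
25.2 [ 0.0771 -0.0891]
28.8 [ 0.091  -0.0988]
32.4 [ 0.1055 -0.1075]
36.0 [ 0.1206 -0.1154]
[0.50769549 0.18437644] [ 0.00255326 -0.00121456]
```

```bash
python3 -m inch '[[[-0.0018,-0.0169,0,3.6,1],[-0.0024,-0.0338,0,7.2,1],[-0.0021,-0.0508,0,10.8,1],[-0.0006,-0.0677,0,14.4,1],[0.0019,-0.0845,0,18,1],[0.0054,-0.101,0,21.6,1],[0.01,-0.1174,0,25.2,1],[0.0156,-0.1334,0,28.8,1],[0.0222,-0.149,0,32.4,1],[0.0297,-0.1642,0,36,1]]]' 30
python3 -m inch '[[[0.0085,-0.0147,0,3.6,1],[0.0179,-0.0288,0,7.2,1],[0.0282,-0.0423,0,10.8,1],[0.0393,-0.0551,0,14.4,1],[0.0511,-0.0672,0,18,1],[0.0638,-0.0786,0,21.6,1],[0.0771,-0.0891,0,25.2,1],[0.091,-0.0988,0,28.8,1],[0.1055,-0.1075,0,32.4,1],[0.1206,-0.1154,0,36,1]]]' 30
python3 -m inch '[[[0.0026,-0.0012,0,0.6,1],[0.0026,-0.0012,0,0.6,1],[0.0026,-0.0012,0,0.6,1],[0.0026,-0.0012,0,0.6,1],[0.0026,-0.0012,0,0.6,1],[0.0026,-0.0012,0,0.6,1],[0.0026,-0.0012,0,0.6,1],[0.0026,-0.0012,0,0.6,1],[0.0026,-0.0012,0,0.6,1],[0.0026,-0.0012,0,0.6,1]]]' 30
python3 - <<'E'
from h import *
s,M=tcp(); print(s["tcp_pos"].round(4),np.degrees(np.arctan2(M[1,1],M[0,1])),s["ft_force"])
cap("scene","zd_s");cap("top","zd_t")
E
```

```text
clock: 49.85
tcp_pos: [0.3836, 0.3014, 0.2603]
eef_rot: [0.771, -3.045, -0.001]
ft_force: [3.6, 7.7, -8.5]
opening: 0.192
clock: 50.85
tcp_pos: [0.504, 0.1858, 0.2603]
eef_rot: [1.673, -2.657, -0.001]
ft_force: [-3.5, 3.5, 0.1]
opening: 0.19
clock: 51.85
tcp_pos: [0.5065, 0.1847, 0.2603]
eef_rot: [1.682, -2.653, 0.002]
ft_force: [2.7, -5.8, -1.0]
opening: 0.191
[0.5065 0.1847 0.2603] 154.7517713943349 [ 2.66630889 -5.83444682 -1.02383846]
```

View pics/zd_s.png

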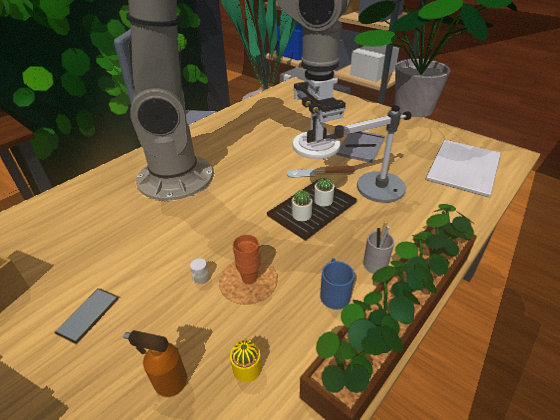

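View pics/zd_t.png

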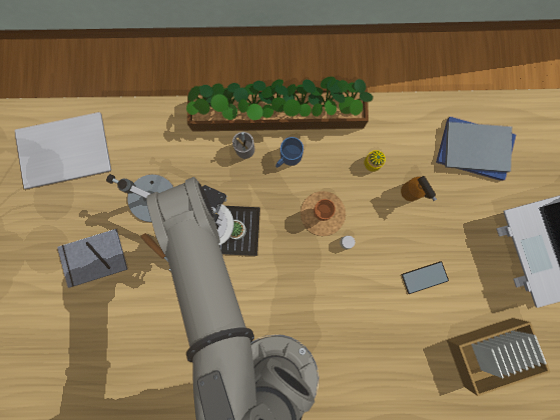

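```bash
python3 -m inch '[[[0,0,0,0,0.7],[0,0,0,0,0.5],[0,0,0,0,0.4],[0,0,0,0,0.4],[0,0,0,0,0.3],[0,0,0.03,0,0.2],[0,0,0.06,0,0],[0,0,0.09,0,0],[0,0,0.12,0,0],[0,0,0.12,0,0]]]'
python3 -m inch '[[[-0.01,0.02,0,-5,0],[-0.03,0.05,0,-10,0],[-0.05,0.09,0,-15,0],[-0.07,0.13,0,-20,0],[-0.09,0.17,0,-25,0],[-0.12,0.21,0,-30,0],[-0.15,0.25,0,-35,0],[-0.18,0.28,0,-40,0],[-0.20,0.31,0,-45,0],[-0.22,0.34,0,-50,0]]]'
python3 - <<'E'
from h import *
t=cap("top","ze_t");sc=cap("scene","ze_s")
p=t["pixels"].astype(int); m=np.zeros(p.shape[:2],np.uint8); R=np.s_[190:265,175:250]; m[R]=((p.max(2)-p.min(2)<35)&(p.max(2)>140))[R]
m=cv2.morphologyEx(m,cv2.MORPH_OPEN,np.ones((3,3)))
c=max(comps(m,50),key=lambda x:x[0][4]); print(c[0],fitc(t,cv2.convexHull(c[2])[:,0],.250))
cv2.imwrite("pics/ze_tb.png",cv2.resize(t["pixels"][150:300,90:360],None,fx=2.9,fy=2.9,interpolation=cv2.INTER_CUBIC)[:,:,::-1])
s,M=tcp(); print(s["tcp_pos"],s["ft_force"])
E
```

```text
clock: 52.95
tcp_pos: [0.5082, 0.1857, 0.3839]
eef_rot: [-1.681, 2.648, 0.0]
ft_force: [0.3, 0.0, -0.5]
opening: 0.986
clock: 53.95
tcp_pos: [0.2855, 0.5264, 0.3797]
eef_rot: [0.401, -3.115, 0.001]
ft_force: [0.2, 0.1, 0.7]
opening: 0.999
[ 187  201   47   46 1259] (array([0.5086, 0.1845]), 0.0699)
[0.28267796 0.52886451 0.37858924] [-0.62410908  0.04974929 -0.98617554]
```

View pics/ze_tb.png

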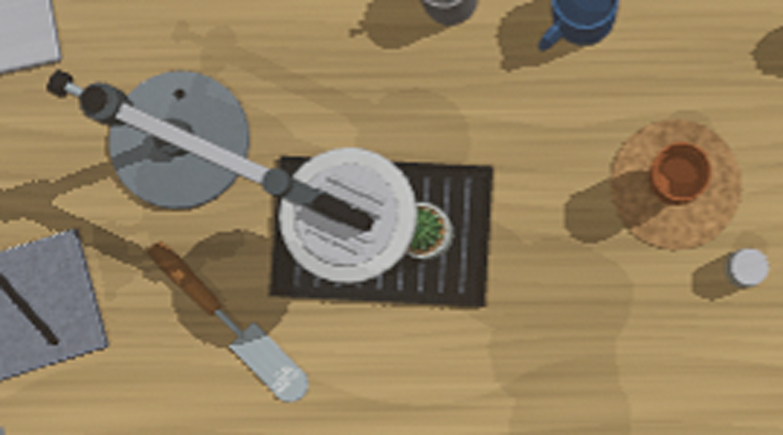

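View pics/ze_s.png

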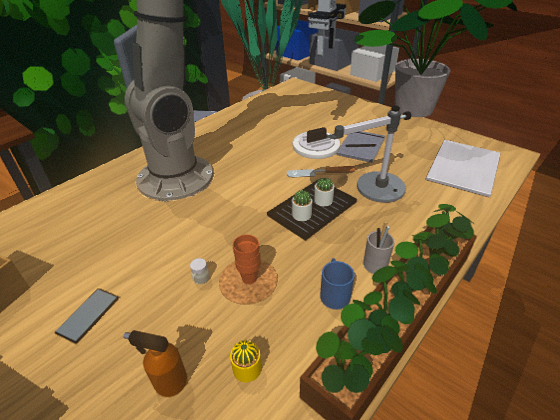

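```bash
python3 -m inch '[[[0,0,0,0,0],[0,0,0,0,0],[0,0,0,0,0],[0,0,0,0,0],[0,0,0,0,0],[0,0,0,0,0],[0,0,0,0,0],[0,0,0,0,0],[0,0,0,0,0],[0,0,0,0,0]]]'
python3 - <<'E'
from h import *
sc=cap("scene"); a=cv2.imread("pics/ze_s.png")[:,:,::-1]; b=cv2.imread("pics/a_scene.png")[:,:,::-1]
df=np.abs(sc["pixels"].astype(int)-a).max(2)>40; print(df[150:].sum())
cv2.imwrite("pics/zf.png",np.vstack([cv2.resize(sc["pixels"][160:300,200:400],None,fx=3,fy=3)])[:,:,::-1])
d2=np.abs(sc["pixels"].astype(int)-b).max(2)>40
print([ (c[0].tolist()) for c in comps(d2.astype(np.uint8),60)])
E
```

```text
clock: 55.05
tcp_pos: [0.2869, 0.5253, 0.3803]
eef_rot: [0.406, -3.115, 0.0]
ft_force: [-0.1, -0.0, -0.3]
opening: 0.998
0
[[134, 0, 64, 84, 1407], [169, 0, 32, 25, 514], [308, 0, 39, 34, 684], [136, 24, 18, 41, 306], [303, 34, 37, 39, 432], [333, 65, 6, 18, 69], [134, 77, 10, 14, 77], [275, 89, 59, 7, 179], [214, 93, 59, 40, 292], [292, 100, 59, 21, 361], [230, 107, 60, 36, 193], [297, 121, 67, 38, 282], [291, 124, 50, 23, 252], [301, 141, 34, 11, 120], [291, 173, 58, 52, 1080], [232, 234, 45, 30, 615], [146, 248, 43, 35, 988], [143, 295, 44, 39, 1143], [196, 305, 41, 41, 1153]]
```

View pics/zf.png

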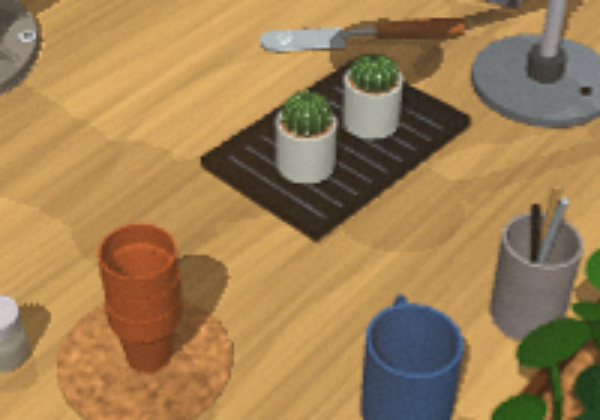

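The last view shows both cacti upright in the tray and the three-pot stack upright on the mat. The scene differs from the start only where I moved things: the robot, lamp, tray contents, stack and the cleared spots.

```bash
python3 -c "
from workcell import close_job
print(close_job())"
```

```text
the job is handed in; nothing more can be done
None
```

The job is done and handed in at about 55 s on the robot's clock, with no sign of a problem in my last checks. Only two loose pots were there, one in the tray and one on the desk.

**What I did, in order:**
1. I swung the lamp about 70° clear of the tray.
2. I nested both loose pots into the one on the mat.
3. I set both green cacti down in the tray.
4. I swung the lamp back over the tray, let go of it and moved the arm away.

**Last checks:**
- **Stack:** it shows as three pots, upright and nested. The top rim's height in the picture fits full nesting.
- **Cacti:** both stand upright and inside the tray walls. The first touched down with a reading of about 17 N, firmer than I wanted, and the second with about 3 N. Neither tipped or shifted.
- **Lamp:** the top camera puts the head at (0.509, 0.185), and I measured the tray centre at (0.507, 0.182), so it is about 4 mm off.
- **Everything else:** comparing the scene view with the start showed changes only where I had worked. The jar, trowel, sprayer, mug, pen cup and yellow look-alike had not moved. Nothing changed during the last second before I handed in.

**Disagreement:** before I picked up the desk pot, the scene camera put it about 9 mm from where the other two views did. I had judged that pixel by eye, so I went with the top and wrist cameras, and the grasp was centred. I did not see either cactus get knocked aside.

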